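# Roll the olive jar onto the clamp's line and close the clamp

## Task

The tall olive jar is lying on the tiles beside the jar clamp. Roll it gently along the tiles, without picking it up, in between the open jaws until it lies still, centred over the white line; then let go of it and turn the knurled sleeve clockwise all the way to its stop, so that both jaws hold the jar by its ends on the line. Leave everything else where it stands.

Things in the scene. Friction and masses are not known exactly. Their poses are not given: they have to be found in the camera images.
- olive_jar: glass olive jar lying on its side, 0.6 kg: body 88 mm in diameter, 145 mm long, then an aluminium lid 80 mm in diameter, 25 mm long. Origin: mid-length on its axis, 44 mm above the tiles. x along the jar towards the lid; y, z turn as it rolls. Slippery, rolls straight, hard to steer: eased along at 30 mm/s it stops within 3 mm, a knock sends it on tens of mm. Starts within 2 degrees of parallel to the line
- clamp: aluminium jar clamp fixed to the tiles, new place and yaw each time. Origin: on the tiles at the middle of the white line (170 x 5 mm, flat). x along the line, z up. The jar's axis must end above the line; it comes in along +y, from the -y side, where it starts 130 to 210 mm from the line, within 4 mm of x = 0. Behind, y = 100 to 140 mm, a bar 290 mm long and 30 mm high carries sleeve and jaws
- sleeve_grip (a point): point on the upright axis of the knurled aluminium sleeve at the height to grip, 62 mm above the tiles, at x = 0, y = 120 mm of the clamp. The sleeve is a round drum 44 mm in diameter, from 35 to 79 mm above the tiles, on top of the middle of the bar, free all round: it can be gripped from above in any direction
- sleeve (a joint): turn of the sleeve, rad: grows clockwise seen from above, from 0 (jaws fully open) to 1.2 (hard stop); starts between 0 and 0.2. Each rad moves both jaws 17.5 mm inwards. It needs 0.35 to 0.65 N m to turn and stays where it is left. With the jar centred the pads touch it at about 0.91
- pad_near: round rubber pad, 32 mm across, 10 mm thick, axis 44 mm above the tiles at y = 0 of the clamp, face at x = -101 mm when open; sprung, 1.5 N per mm up to 6 mm. Origin: that of the clamp when open. It sits inside the jaw at the clamp's -x end, an upright plate from y = -20 to 130 mm, z = 33 to 78 mm, inner face at x = -117 mm when open, with a dark notch on top at y = 0
- pad_far: the mirror image of that pad and jaw, at the clamp's +x end: pad face at x = +101 mm, jaw's inner face at x = +117 mm when open
- mustard_a: stubby glass mustard jar with a white lid, 70 mm in diameter, 74 mm high; origin under its middle. Leave it
- mustard_b: the other stubby mustard jar, same size. Leave it
- cap_bowl: white plastic bowl, 120 mm across, 50 mm high; origin under its middle. Leave it
- table_jar: amber jar with a lid, 66 mm in diameter, 130 mm high, standing on the 22 mm high turntable (200 mm across). Leave it
- brush: hand brush lying on the tiles. Leave it
Not all that is in view belongs to the job. What is shaped like the olive_jar but purple or yellow is not meant.

How it is judged:
By the outcome, as a careful person would: the job done as asked, in the order asked, and still so for the second after the job is handed in, with the robot touching nothing.
It also fails if it takes over 64 s, if anything falls off the work surface, if the arm or the gripper's body presses on something with over 40 N, if the wrist force passes 120 N, or if a joint passes its speed limit or range.

## Robot

A 6-joint arm with a two-finger parallel gripper is mounted at the origin on the work surface. World frame = base frame: x ahead of the robot, y to its left, z up, the work surface at z = 0. Lengths are in mm, angles in rad, forces in N, time in s.
With the tool pointing down it reaches from about 350 to 875 mm from the base axis. Payload 4.2 kg.
Tool frame: the origin (TCP) lies on the centre line of the jaws, within the pads' length; the fingertips stand 14 mm ahead of it and the grasp point (between the pads) lies 5 mm behind it (tcp_to_tips is the distance from the TCP to the fingertips, in mm); z points along the fingers, y is the direction in which the jaws open and shut (so a half turn about z gives the same grasp; the last joint's range is limited). The gripper opens to 85 mm and grips with 20 to 120 N. Pads are 22 mm wide; open, the fingers measure 114 mm over their backs; the gripper's body (76 mm by 85 mm) begins 54 mm behind the grasp point. The pads swing forward as they close: fully open they stand 13 mm farther back than shut.
Start: joints at [-0.929, 0.385, 0.008, 0, -1.194, -0.259], TCP at [233.463, -579.736, 214.012] pointing down, gripper open.
Joint ranges: [-3.14, 3.14], [-1.21, 2.06], [-1.07, 1.41], [-3.16, 2.05], [-2.99, -0.16], [-3.1, 3.1]. Speed limits (rad/s): [2.79, 2.79, 3.14, 3.14, 3.14, 3.14].

## Interface

Orientations are given as a unit quaternion [x, y, z, w].
In Python, from bench import read_state, get_image, job_done, tcp_to_tips gives the robot as it stands. The module is installed in compiled form; this text tells all that it offers.
- The arm moves only by the tool play_rows, never from a script. Its argument "targets" is a list of rows, each an object of numbers: "gripper": the gripper's target within -1 to 1 (shut at 1, half-way at 0, fully open at -1); "tx", "ty", "tz": the shift along the tool's x, y, z scaled (see below); "spin": the turn about the tool's z scaled (see below). A call has 1 to 12 rows; each row is the pose to reach, as a shift and turn from the pose commanded when the call began, along the tool's axes at that moment; what a row does not reach only later rows make up. The controller multiplies each number of a shift by 0.25 m and each number of a turn by pi/4 rad. A row lasts 1/8 s, in which the tool goes at most 62.5 mm and 10.7 degrees, less where a joint would pass 70% of its speed; a pose out of reach is approached as far as the arm can. A call with a number of a shift or a turn outside -1 to 1 is refused whole. A call with a gripper value outside its range is refused whole. The fingers move at their own pace and stop on an object; the grip force is fixed at half the most. Time passes only in rows, so rows that repeat a pose let the fingers close. It gives the time, the measured TCP pose, the force and the opening at its end, in the units of the state.
- read_state(): the state, without advancing time (a new reading comes with each control period).
- get_image(name): name is "scene" or "top" or "wrist"; returns a dict with "frame" (480x640x3 uint8, red, green, blue), "depth" (480x640 float32, mm along the optical axis (not along the pixel's ray), 0 where there is no reading), "mtx" (3x3 intrinsics, pixels), "world_to_cam" (4x4, takes a point from world to camera coordinates). Camera axes: x right, y up, looking along -z (the intrinsics and any distortion apply to the point x, -y, -z); pixel columns grow to the right and rows downward; lengths in mm; the calibration is good to about 2 mm. The wrist camera is an equidistant fisheye: a pixel r from the principal point sees the ray r / f radians off the axis. A picture is of the moment at which its call begins.
- job_done(): hands the job in, once; it reports no verdict.
The state is a dict: "clock": time; "joints": joint angles; "joint_vel": joint speeds; "joint_efforts": joint torques, N m; "position": TCP position; "ee_rot": TCP orientation; "contact_force": force on the tool from outside, world axes, zero at the start; "wrist_torque": the same for the moment, N m; "gripper_width": finger opening in mm.
Only numpy, scipy, OpenCV 4.12 (cv2) and the standard library are available. Lean on these libraries where they do the work, as an engineer would, in place of code of your own. Each camera call takes 0.05 s, during which the arm holds its last target.

## Working session

There is one attempt and no reset: what is moved stays moved. The work goes in short steps, Python scripts to look and compute and a tool call to move; the robot and the scene stay as the last step left them, time stands still between calls to the robot, and variables do not carry over. Pictures are saved under pics/ and viewed, and the job is handed in when it is done.

Besides the shell and the picture viewer there is one more tool, called after ">>>" as name([rows], argument=value, ...), one row to a line, values as JSON. play_rows: Moves the arm, as the interface text tells. Its arguments: {"type":"object","properties":{"targets":{"type":"array","items":{"type":"object","properties":{"gripper":{"type":"number"},"tx":{"type":"number","minimum":-1,"maximum":1},"ty":{"type":"number","minimum":-1,"maximum":1},"tz":{"type":"number","minimum":-1,"maximum":1},"spin":{"type":"number","minimum":-1,"maximum":1}}}}},"required":["targets"]}

```bash
ls; mkdir -p pics; python3 - <<'E'
from bench import *
import cv2,numpy as np
s=read_state(); print(s); print(tcp_to_tips if not callable(tcp_to_tips) else tcp_to_tips())
for n in ["scene","top","wrist"]:
    im=get_image(n); cv2.imwrite(f"pics/{n}0.png",im["frame"][:,:,::-1]); np.savez(f"{n}0.npz",**im)
    print(n,im["mtx"].tolist(),np.round(im["world_to_cam"],3).tolist(),[k for k in im])
E
```

```text
pics
{'clock': 0.0, 'joints': array([-9.29420987e-01,  3.85509068e-01,  6.59804908e-03, -5.06198307e-04,
       -1.19399917e+00, -2.58599140e-01]), 'joint_vel': array([ 0.00041431, -0.00027016, -0.00102573,  0.00025938,  0.00019414,
       -0.00085192]), 'joint_efforts': array([ 2.81176006e-03, -3.92285335e+01,  1.88399416e+01,  4.18609634e+00,
       -4.66902566e-03,  1.89654492e-05]), 'position': array([ 233.21094932, -579.17205894,  212.93835618]), 'ee_rot': array([-1.90130050e-01,  9.81758316e-01,  1.05403734e-03, -2.47889387e-04]), 'contact_force': array([-0.63551845,  0.66051277, -0.14017786]), 'wrist_torque': array([-0.04731569, -0.0198195 ,  0.01225686]), 'gripper_width': 85.30159214412224}
14.0
scene [[451.81077912647163, 0.0, 320.8633301931638], [0.0, 451.81077912647163, 237.923780034824], [0.0, 0.0, 1.0]] [[0.354, 0.935, -0.013, -93.626], [-0.774, 0.301, 0.557, 367.02], [0.525, -0.188, 0.83, -1450.098], [0.0, 0.0, 0.0, 1.0]] ['frame', 'depth', 'mtx', 'world_to_cam']
top [[511.53719733876017, 0.0, 321.89902857419787], [0.0, 511.53719733876017, 238.35810095469932], [0.0, 0.0, 1.0]] [[-0.02, -1.0, 0.004, -95.886], [0.987, -0.019, 0.161, -490.171], [-0.161, 0.007, 0.987, -1429.695], [0.0, 0.0, 0.0, 1.0]] ['frame', 'depth', 'mtx', 'world_to_cam']
wrist [[371.64829954431775, 0.0, 317.4413352428877], [0.0, 371.64829954431775, 246.11255924068365], [0.0, 0.0, 1.0]] [[-0.373, 0.928, 0.001, 624.346], [-0.882, -0.354, -0.311, 40.686], [-0.288, -0.117, 0.95, -380.425], [0.0, 0.0, 0.0, 1.0]] ['frame', 'depth', 'mtx', 'world_to_cam']
```

View pics/scene0.png

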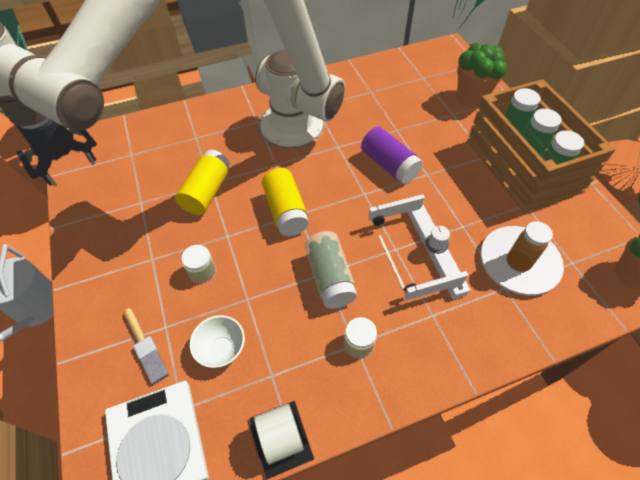

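View pics/top0.png

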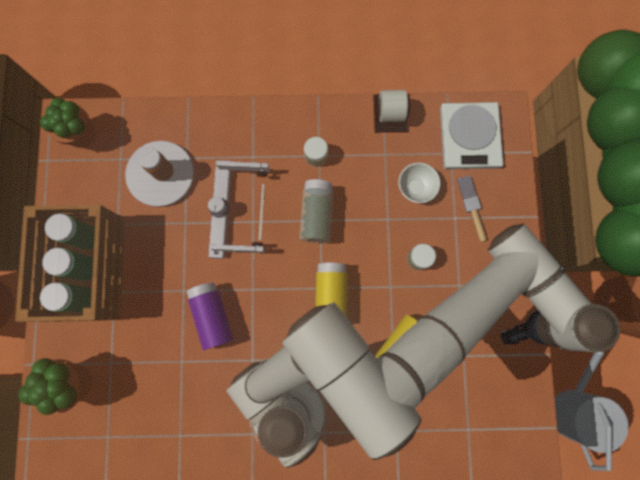

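View pics/wrist0.png

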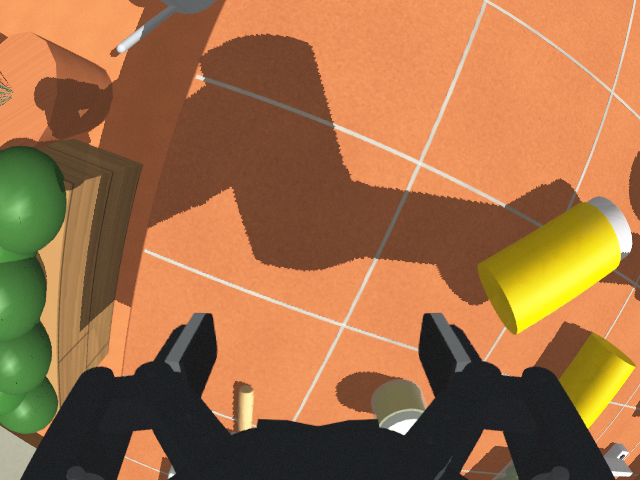

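Candidates shaped like the jar: purple (top 208,317), two yellows (332,290 and 398,335), and the green/olive one (317,211), whose lid points away from the robot. The olive one lies beside the clamp parallel to the line and fits the description. I'll confirm it enlarged.

```bash
python3 - <<'E'
import cv2,numpy as np
a=cv2.imread("pics/top0.png")[140:275,190:350]; cv2.imwrite("pics/topcrop.png",cv2.resize(a,None,fx=5,fy=4.4,interpolation=cv2.INTER_CUBIC) if 0 else cv2.resize(a,None,fx=4.4,fy=4.4,interpolation=cv2.INTER_CUBIC))
a=cv2.imread("pics/scene0.png")[180:320,295:480]; cv2.imwrite("pics/scenecrop.png",cv2.resize(a,None,fx=4.2,fy=4.2,interpolation=cv2.INTER_CUBIC))
E
```

```text
(no output)
```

View pics/topcrop.png

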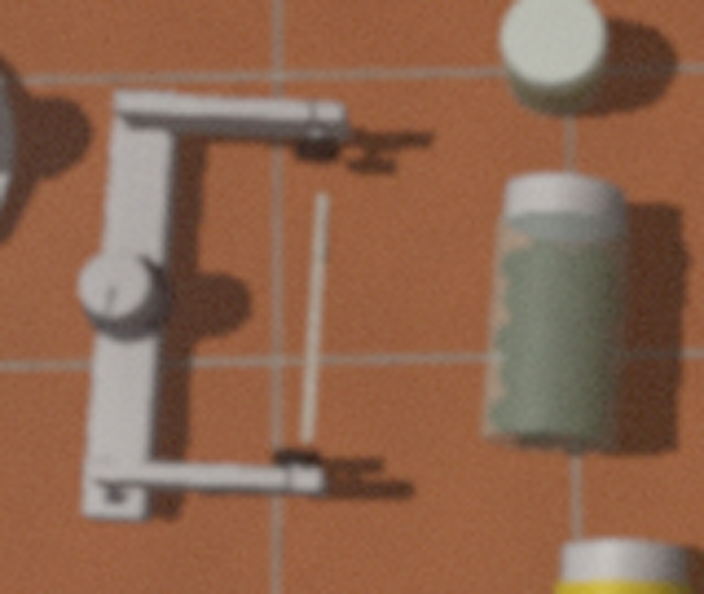

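View pics/scenecrop.png

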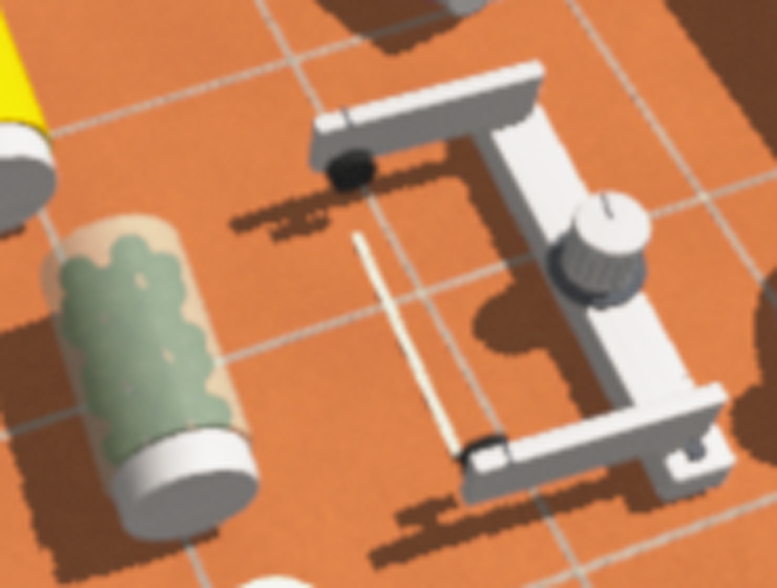

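The crop shows the olive jar with its lid up-image (+x). The line runs from about (263,184) to (260,240) in top pixels, and the sleeve is near (217,206). Next I'll measure these.

```bash
cat > h.py <<'E'
import numpy as np,cv2
from bench import *
def ray(im,u,v):
    K=im["mtx"];W=im["world_to_cam"];d=np.array([(u-K[0,2])/K[0,0],-(v-K[1,2])/K[1,1],-1.0])
    R=W[:3,:3];return -R.T@W[:3,3],R.T@d
def onz(im,u,v,z=0):
    o,d=ray(im,u,v);return o+d*(z-o[2])/d[2]
def cloud(im):
    K=im["mtx"];W=im["world_to_cam"];D=im["depth"];v,u=np.mgrid[:480,:640]
    P=np.stack([(u-K[0,2])/K[0,0]*D,-(v-K[1,2])/K[1,1]*D,-D],-1)
    return (P-W[:3,3])@W[:3,:3]
def proj(im,p):
    K=im["mtx"];W=im["world_to_cam"];c=W[:3,:3]@np.asarray(p,float)+W[:3,3]
    return K[0,0]*c[0]/-c[2]+K[0,2],K[1,1]*-c[1]/-c[2]+K[1,2]
E
python3 - <<'E'
from h import *
np.set_printoptions(precision=1,suppress=True)
T=dict(np.load("top0.npz"));S=dict(np.load("scene0.npz"))
for im,n,roi,c,f in((T,"top",(slice(170,260),slice(245,275)),(190,140),4.4),(S,"scene",(slice(225,300),slice(370,412)),(295,180),4.2)):
    P=cloud(im); 
    fl=im["depth"]>0
    print(n,"floor z",np.median(P[...,2][200:300,150:400]))
ends={"top":[(322,195),(306,440)],"scene":[(357,235),(456,453)]}
for n,im,o,f in(("top",T,(190,140),4.4),("scene",S,(295,180),4.2)):
    e=[onz(im,o[0]+(x+.5)/f-.5,o[1]+(y+.5)/f-.5)[:2] for x,y in ends[n]]
    e=np.array(e);d=e[0]-e[1] if n=="top" else e[1]-e[0];L=np.linalg.norm(d)
    print(n,e,"len",L,"mid",e.mean(0),"yaw deg",np.degrees(np.arctan2(d[1],d[0])))
    P=cloud(im);m=(P[...,2]>15)&(P[...,0]>450)&(P[...,0]<720)&(np.abs(P[...,1]+90)<70)
    q=P[m];t=q[q[:,2]>80]
    print("jar n",len(q),"z max",np.percentile(q[:,2],99),"x",np.percentile(q[:,0],[1,99]),"y",np.percentile(q[:,1],[1,99]),"top y",np.median(t[:,1]))
    for lo in range(480,680,20):
        s=q[(q[:,0]>=lo)&(q[:,0]<lo+20)]
        if len(s)>20:
            st=s[s[:,2]>s[:,2].max()-4];print(lo,len(s),s[:,2].max(),"ymid top",st[:,1].mean(),s[:,1].min(),s[:,1].max())
    m=(P[...,2]>70)&(P[...,2]<90)&(P[...,0]>480)&(P[...,0]<640)&(P[...,1]>60)&(P[...,1]<160);q=P[m]
    print("sleeve/top",len(q),q.mean(0) if len(q) else None)
E
```

```text
top floor z 1.8487998228088347
scene floor z 1.3385686701584842
top [[663.6  68.4]
 [494.5  79.4]] len 169.48074502075517 mid [579.1  73.9] yaw deg -3.6966785725691893
jar n 1950 z max 93.74055776608795 x [479.7 718.2] y [-133.8  -43.7] top y -89.4479313563628
480 278 95.81114947924397 ymid top -88.0882496223062 -125.75033550453217 -40.00223352513465
500 215 97.82340680157846 ymid top -88.87183440124771 -129.25529422225333 -40.10206746067951
520 216 95.17834286099432 ymid top -89.39682451179301 -129.5258851980533 -43.62335881226665
540 205 94.73034015274561 ymid top -89.79217087164014 -132.95884050769 -43.499616745403884
560 217 94.53223753959028 ymid top -89.66315244888258 -133.26100422161798 -46.75045187065089
580 208 93.0660610329139 ymid top -92.2497621420235 -133.6352462266937 -50.25341150410192
600 215 95.91618495495864 ymid top -91.0061686018825 -137.08583040891693 -50.203628329069474
620 175 92.96198328904713 ymid top -94.74586127947151 -137.31131728002788 -53.52218495136212
640 100 90.45030301088156 ymid top -99.221328033683 -135.0453164547337 -56.46823331655302
sleeve/top 0
[... 355 characters left out ...]
30.98300734240115 -43.52553836158762
520 253 91.82492625843226 ymid top -87.8415266260583 -133.62298917637716 -47.03325944202202
540 259 91.25297257913705 ymid top -91.83801975617531 -134.41896841610915 -47.23228013796439
560 259 92.82872806121574 ymid top -91.89719821820766 -136.2328114266932 -48.05837254099523
580 277 91.53151961607603 ymid top -95.21313481168842 -137.9215180650246 -51.036301244316434
600 283 92.68797437588346 ymid top -96.3019479987156 -139.72646367909798 -52.54373495181352
620 323 90.97586335831225 ymid top -95.70371949255194 -140.4684580064606 -53.91481950134117
640 520 87.28023565474878 ymid top -98.94477109247096 -138.38277542147827 -59.2691538764983
sleeve/top 0 None
```

```bash
cat >> h.py <<'E'
from scipy.optimize import least_squares
C0=np.array([579.0,74.0]);YAW=np.radians(-3.75)
def toclamp(p):
    c,s=np.cos(YAW),np.sin(YAW);d=np.asarray(p)[...,:2]-C0
    return np.stack([c*d[...,0]+s*d[...,1],-s*d[...,0]+c*d[...,1]],-1)
def toworld(p):
    c,s=np.cos(YAW),np.sin(YAW);p=np.asarray(p,float);return C0+np.array([c*p[0]-s*p[1],s*p[0]+c*p[1]])
def fitjar(im,yg,xr=(-75,50)):
    """axis in clamp frame: y at x=0, slope deg"""
    P=cloud(im).reshape(-1,3);k=im["depth"].ravel()>0;P=P[k];c=toclamp(P)
    m=(c[:,0]>xr[0])&(c[:,0]<xr[1])&(np.abs(c[:,1]-yg)<60)&(P[:,2]>25)&(P[:,2]<105)
    x,y,z=c[m,0],c[m,1],P[m,2]
    f=lambda q:np.hypot((y-q[0]-q[1]*x)*np.cos(q[1]),z-q[2])-44
    r=least_squares(f,[yg,0,44],loss="soft_l1",f_scale=2.)
    return r.x[0],np.degrees(r.x[1]),r.x[2],m.sum(),np.sqrt(np.mean(r.fun**2))
E
python3 - <<'E'
from h import *
np.set_printoptions(precision=1,suppress=True)
T=dict(np.load("top0.npz"));S=dict(np.load("scene0.npz"))
for im in(T,S):
    print("jar",np.round(fitjar(im,-165),2))
    P=cloud(im);c=toclamp(P);z=P[...,2]
    def st(n,m): 
        q=np.c_[c[m],z[m]]
        print(n,len(q),np.median(q,0) if len(q) else "",np.percentile(q,[2,98],axis=0).ravel() if len(q) else "")
    st("sleeve",(z>60)&(z<95)&(np.abs(c[...,0])<40)&(np.abs(c[...,1]-120)<40))
    st("sleeve top",(z>76)&(z<88)&(np.abs(c[...,0])<40)&(np.abs(c[...,1]-120)<40))
    st("bar",(z>22)&(z<36)&(np.abs(c[...,0])<160)&(np.abs(c[...,1]-120)<40))
    st("jawfar",(z>70)&(z<86)&(np.abs(c[...,0]-120)<25)&(np.abs(c[...,1]-60)<90))
    st("jawnear",(z>70)&(z<86)&(np.abs(c[...,0]+120)<25)&(np.abs(c[...,1]-60)<90))
    st("jar all",(z>20)&(np.abs(c[...,0])<105)&(np.abs(c[...,1]+165)<60))
for u,v,z in((316,145,74),(423,256,74),(158,155,152)):
    print(onz(T,u,v,z),toclamp(onz(T,u,v,z)))
print([proj(T,[*toworld(p),z]) for p,z in(((0,120),79),((-117,0),78),((117,0),78),((0,-165),88))])
E
```

```text
jar [-164.2   -1.3   44.9 1326.     2.4]
sleeve 218 [ -3.7 119.1  79.4] [-22.2  98.8  61.7  18.8 140.   85.5]
sleeve top 168 [ -1.9 120.3  80.2] [-21.8 101.1  76.3  18.8 140.   85.9]
bar 921 [-28.5 118.5  30.5] [-142.8   97.5   24.3  113.9  139.8   35.6]
jawfar 240 [118.5  55.6  78.4] [112.6 -15.9  71.3 125.8 126.9  84.3]
jawnear 238 [-122.3   54.    78.3] [-127.9  -17.4   71.5 -115.9  126.1   84. ]
jar all 1847 [  -9.1 -165.1   81.7] [ -87.  -205.6   44.7   78.5 -122.6   92.7]
jar [-166.    -1.3   44.4 1621.     1.4]
sleeve 282 [  6.1 114.   78.4] [-16.6  96.3  62.1  23.4 136.3  82.6]
sleeve top 204 [  1.8 118.1  79.4] [-17.3  98.7  76.2  22.3 136.6  82.7]
bar 1087 [ 29.1 114.4  30.5] [-114.8   94.4   24.   144.3  137.6   35.2]
jawfar 372 [123.7  50.6  77.9] [116.3 -19.4  70.3 128.8 124.5  81.7]
jawnear 295 [-117.1   50.7   77.5] [-125.7  -19.8   70.8 -112.1  123.7   81.6]
jar all 2601 [  18.4 -172.4   79.9] [ -80.5 -208.6   30.1   85.9 -127.5   90. ]
[756.3 -93.6  74. ] [ 187.9 -155.6]
[ 427.3 -386.4   74. ] [-121.2 -469.3]
[708.2 336.4 152. ] [111.7 270.3]
[(np.float64(215.34457923333048), np.float64(203.67030914385015)), (np.float64(255.0528354595865), np.float64(246.61611540474496)), (np.float64(260.5012211249278), np.float64(165.7893676949029)), (np.float64(316.1250057619546), np.float64(207.54828055395578))]
```

Both cameras agree with the given sizes. The clamp is at about (579, 74) with yaw -3.75°. The jar is at clamp y = -165, x = 0, yawed -1.3° from the line. I'll move above the spot behind the jar, jaws open along its axis.

```bash
cat >> h.py <<'E'
from scipy.spatial.transform import Rotation as Ro
def plan(cx,cy,z,dpsi=0.0,verbose=True):
    """shift/250 & spin/(pi/4) from the current pose to clamp (cx,cy), height z, tool y at clamp yaw+180+dpsi deg"""
    s=read_state();R=Ro.from_quat(s["ee_rot"]).as_matrix()
    w=np.append(toworld((cx,cy)),z)-s["position"]
    d=R.T@w/250
    psi=np.degrees(np.arctan2(R[1,1],R[0,1]));want=np.degrees(YAW)+180+dpsi
    dp=(want-psi+180)%360-180
    print("clock %.2f pos"%s["clock"],np.round(s["position"],1),"clamp",np.round(toclamp(s["position"]),1),"psi-rel %.2f"%((psi-np.degrees(YAW)+90)%180-90),"F",np.round(s["contact_force"],1),"w %.1f"%s["gripper_width"])
    print("t",np.round(d,3),"spin",round(-dp/45,3))
E
python3 -c "
from h import *
plan(-2,-235,150,-1.3)"
```

```text
clock 0.15 pos [ 233.3 -579.3  213.2] clamp [-302.3 -674.5] psi-rel -64.32 F [ 0.  -0.8 -0.5] w 85.3
t [-1.844  1.064  0.254] spin -1.401
```

>>> play_rows([
  {"tx": -0.2,"ty": 0.115,"spin": -0.15,"gripper": -1},
  {"tx": -0.4,"ty": 0.23,"spin": -0.3,"gripper": -1},
  {"tx": -0.6,"ty": 0.345,"spin": -0.45,"gripper": -1},
  {"tx": -0.8,"ty": 0.46,"spin": -0.6,"gripper": -1},
  {"tx": -0.92,"ty": 0.53,"spin": -0.7,"gripper": -1},
  {"tx": -0.92,"ty": 0.53,"spin": -0.7,"gripper": -1},
])

```text
invalid input
```

```bash
python3 -c "
from h import *
plan(-2,-235,150,-1.3)"
```

```text
clock 0.15 pos [ 233.3 -579.3  213.2] clamp [-302.3 -674.5] psi-rel -64.32 F [ 0.  -0.8 -0.5] w 85.3
t [-1.844  1.064  0.254] spin -1.401
```

>>> play_rows([
  {"tx": -0.2,"ty": 0.115,"tz": 0,"spin": -0.15,"gripper": -1},
  {"tx": -0.4,"ty": 0.23,"tz": 0,"spin": -0.3,"gripper": -1},
  {"tx": -0.6,"ty": 0.345,"tz": 0,"spin": -0.45,"gripper": -1},
  {"tx": -0.8,"ty": 0.46,"tz": 0,"spin": -0.6,"gripper": -1},
  {"tx": -0.92,"ty": 0.53,"tz": 0,"spin": -0.7,"gripper": -1},
  {"tx": -0.92,"ty": 0.53,"tz": 0,"spin": -0.7,"gripper": -1},
])

```text
clock: 0.9
position: [398.5, -369.2, 213.9]
ee_rot: [-0.451, 0.892, 0.0, 0.0]
contact_force: [0.4, 0.3, -0.5]
gripper_width: 85.5
```

```bash
python3 -c "
from h import *
plan(-2,-235,150,-1.3)"
```

```text
clock 0.90 pos [ 398.5 -369.2  213.9] clamp [-151.1 -454. ] psi-rel -32.60 F [ 0.4  0.3 -0.5] w 85.5
t [-1.059 -0.031  0.256] spin -0.696
```

>>> play_rows([
  {"tx": -0.2,"ty": -0.01,"tz": 0,"spin": -0.15,"gripper": -1},
  {"tx": -0.4,"ty": -0.02,"tz": 0,"spin": -0.3,"gripper": -1},
  {"tx": -0.6,"ty": -0.02,"tz": 0,"spin": -0.45,"gripper": -1},
  {"tx": -0.8,"ty": -0.03,"tz": 0.1,"spin": -0.6,"gripper": -1},
  {"tx": -0.95,"ty": -0.03,"tz": 0.2,"spin": -0.69,"gripper": -1},
  {"tx": -1,"ty": -0.03,"tz": 0.25,"spin": -0.695,"gripper": -1},
  {"tx": -1,"ty": -0.03,"tz": 0.25,"spin": -0.695,"gripper": -1},
])

```text
clock: 1.78
position: [551.6, -174.9, 150.4]
ee_rot: [-0.673, 0.739, 0.001, -0.001]
contact_force: [-0.3, -0.0, -0.0]
gripper_width: 85.5
```

```bash
python3 - <<'E'
from h import *
plan(-2,-232,38,-1.3)
for n in ("top","scene","wrist"):
    im=get_image(n);np.savez(n+"1.npz",**im);cv2.imwrite(f"pics/{n}1.png",im["frame"][:,:,::-1])
    if n!="wrist": print(n,np.round(fitjar(im,-165),2))
E
```

```text
clock 1.77 pos [ 551.6 -174.9  150.4] clamp [ -11.  -250.2] psi-rel -1.59 F [-0.3 -0.  -0. ] w 85.5
t [-0.074 -0.035  0.449] spin -0.006
top [-164.38   -1.41   44.79 1239.      2.51]
scene [-1.660e+02 -1.290e+00  4.438e+01  1.615e+03  1.410e+00]
```

View pics/wrist1.png

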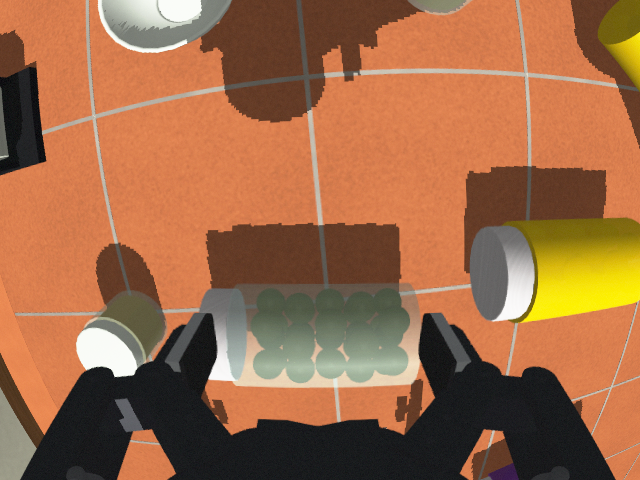

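View pics/scene1.png

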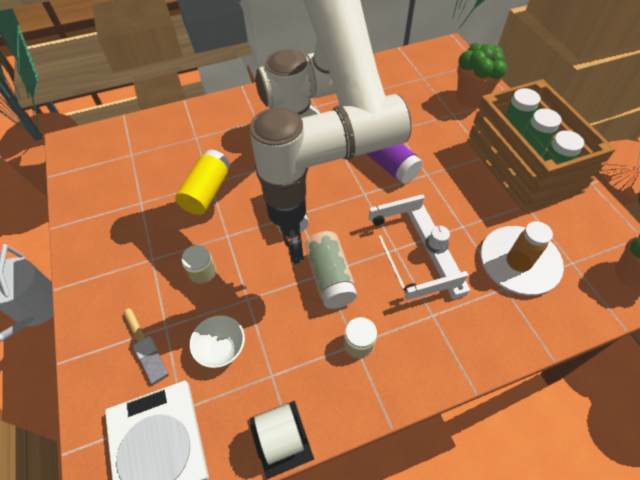

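The olive jar is centred between the fingers (wrist rows 285–385, columns 200–418) and is unmoved. The clearance behind it is free, so I'll descend there.

>>> play_rows([
  {"tx": -0.01,"ty": -0.02,"tz": 0.12,"spin": 0,"gripper": -1},
  {"tx": -0.02,"ty": -0.035,"tz": 0.25,"spin": 0,"gripper": -1},
  {"tx": -0.02,"ty": -0.035,"tz": 0.37,"spin": 0,"gripper": -1},
  {"tx": -0.02,"ty": -0.035,"tz": 0.43,"spin": -0.005,"gripper": -1},
  {"tx": -0.02,"ty": -0.035,"tz": 0.445,"spin": -0.005,"gripper": -1},
  {"tx": -0.02,"ty": -0.035,"tz": 0.445,"spin": -0.005,"gripper": -1},
])

```text
clock: 2.68
position: [562.1, -170.8, 41.3]
ee_rot: [-0.675, 0.738, -0.001, 0.001]
contact_force: [0.1, -0.3, 0.4]
gripper_width: 85.0
```

```bash
python3 - <<'E'
from h import *
plan(-2,-222,38,-1.3)
for n in ("scene","wrist"):
    im=get_image(n);np.savez(n+"2.npz",**im)
    f=im["frame"][:,:,::-1]
    if n=="scene": f=cv2.resize(f[180:320,240:425],None,fx=4.2,fy=4.2,interpolation=cv2.INTER_CUBIC)
    cv2.imwrite(f"pics/{n}2.png",f)
E
```

```text
clock 2.67 pos [ 562.1 -170.8   41.3] clamp [  -0.8 -245.4] psi-rel -1.33 F [ 0.1 -0.3  0.4] w 85.0
t [-0.094  0.007  0.013] spin -0.001
```

View pics/wrist2.png

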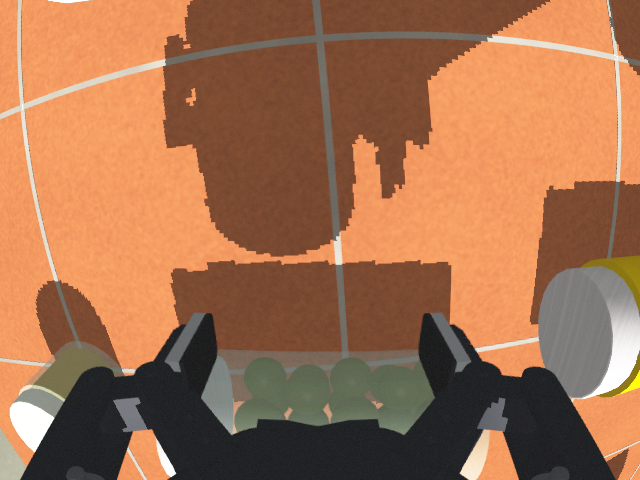

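View pics/scene2.png

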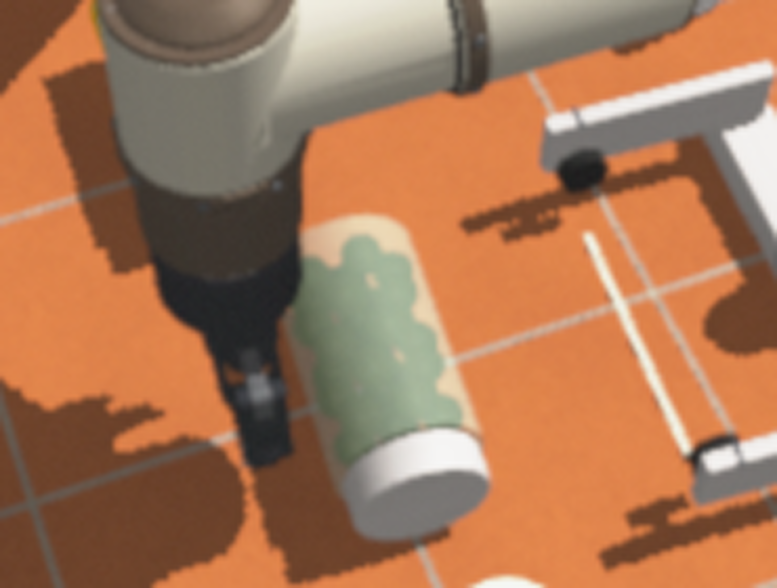

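>>> play_rows([
  {"tx": -0.02,"ty": 0,"tz": 0.005,"spin": 0,"gripper": -1},
  {"tx": -0.04,"ty": 0,"tz": 0.01,"spin": 0,"gripper": -1},
  {"tx": -0.055,"ty": 0,"tz": 0.01,"spin": 0,"gripper": -1},
  {"tx": -0.065,"ty": 0,"tz": 0.01,"spin": 0,"gripper": -1},
  {"tx": -0.073,"ty": 0,"tz": 0.01,"spin": 0,"gripper": -1},
  {"tx": -0.08,"ty": 0,"tz": 0.01,"spin": 0,"gripper": -1},
  {"tx": -0.087,"ty": 0,"tz": 0.01,"spin": 0,"gripper": -1},
  {"tx": -0.094,"ty": 0,"tz": 0.01,"spin": 0,"gripper": -1},
  {"tx": -0.101,"ty": 0,"tz": 0.01,"spin": 0,"gripper": -1},
  {"tx": -0.108,"ty": 0,"tz": 0.01,"spin": 0,"gripper": -1},
  {"tx": -0.116,"ty": 0,"tz": 0.01,"spin": 0,"gripper": -1},
  {"tx": -0.125,"ty": 0,"tz": 0.01,"spin": 0,"gripper": -1},
])

```text
clock: 4.28
position: [564.2, -139.2, 37.8]
ee_rot: [-0.675, 0.738, 0.0, -0.0]
contact_force: [-0.2, 0.5, 0.0]
gripper_width: 85.4
```

```bash
python3 - <<'E'
from h import *
plan(-2,-60,39,0)
for n in ("top","scene"):
    im=get_image(n);print(n,np.round(fitjar(im,-160),2))
    f=im["frame"][:,:,::-1]
    if n=="scene": f=cv2.resize(f[180:320,240:425],None,fx=4.2,fy=4.2,interpolation=cv2.INTER_CUBIC)
    cv2.imwrite(f"pics/{n}3.png",f)
E
```

```text
clock 4.28 pos [ 564.2 -139.2   37.8] clamp [  -0.8 -213.7] psi-rel -1.32 F [-0.2  0.5  0. ] w 85.4
t [-0.614  0.019 -0.005] spin -0.029
top [-164.21   -1.34   44.81  813.      2.54]
scene [-1.6595e+02 -9.5000e-01  4.4450e+01  9.7900e+02  1.4100e+00]
```

View pics/scene3.png

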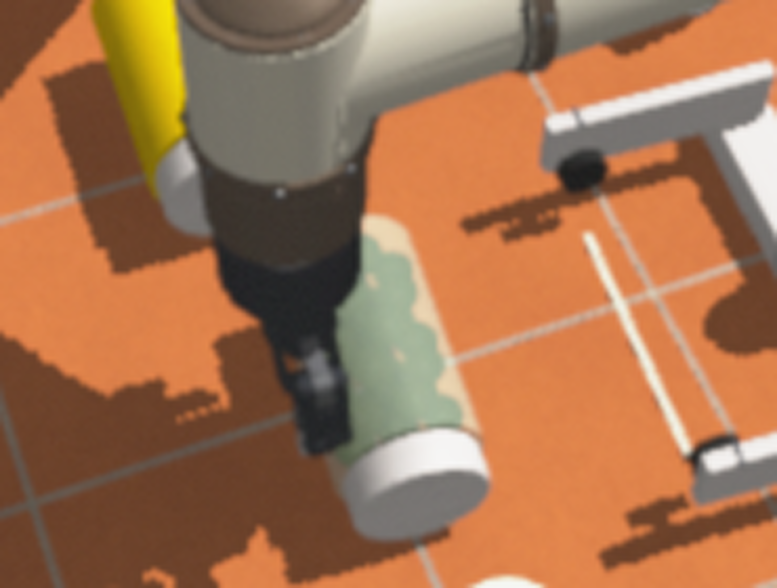

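>>> play_rows([
  {"tx": -0.006,"ty": 0,"tz": 0,"spin": 0,"gripper": -1},
  {"tx": -0.013,"ty": 0,"tz": 0,"spin": 0,"gripper": -1},
  {"tx": -0.02,"ty": 0,"tz": 0,"spin": 0,"gripper": -1},
  {"tx": -0.027,"ty": 0,"tz": 0,"spin": 0,"gripper": -1},
  {"tx": -0.034,"ty": 0,"tz": 0,"spin": 0,"gripper": -1},
  {"tx": -0.041,"ty": 0,"tz": 0,"spin": 0,"gripper": -1},
  {"tx": -0.049,"ty": 0,"tz": 0,"spin": 0,"gripper": -1},
  {"tx": -0.057,"ty": 0,"tz": 0,"spin": 0,"gripper": -1},
  {"tx": -0.066,"ty": 0,"tz": 0,"spin": 0,"gripper": -1},
  {"tx": -0.075,"ty": 0,"tz": 0,"spin": 0,"gripper": -1},
])

```text
clock: 5.62
position: [565.9, -123.6, 42.4]
ee_rot: [-0.676, 0.737, -0.002, -0.001]
contact_force: [-9.2, -11.8, 25.5]
gripper_width: 85.2
```

```bash
python3 - <<'E'
from h import *
plan(-2,-60,39,0)
for n in ("top","scene"):
    im=get_image(n);print(n,np.round(fitjar(im,-160),2))
    f=im["frame"][:,:,::-1]
    if n=="scene": f=cv2.resize(f[180:320,240:425],None,fx=4.2,fy=4.2,interpolation=cv2.INTER_CUBIC)
    else: f=cv2.resize(f[140:275,190:350],None,fx=4.4,fy=4.4,interpolation=cv2.INTER_CUBIC)
    cv2.imwrite(f"pics/{n}4.png",f)
E
```

```text
clock 5.62 pos [ 565.9 -123.6   42.4] clamp [  -0.2 -198.1] psi-rel -1.23 F [ -9.2 -11.8  25.5] w 85.2
t [-0.552  0.019  0.011] spin -0.027
top [-157.35   -1.33   44.79  717.      2.42]
scene [-158.97   -1.61   44.32  805.      3.24]
```

View pics/scene4.png

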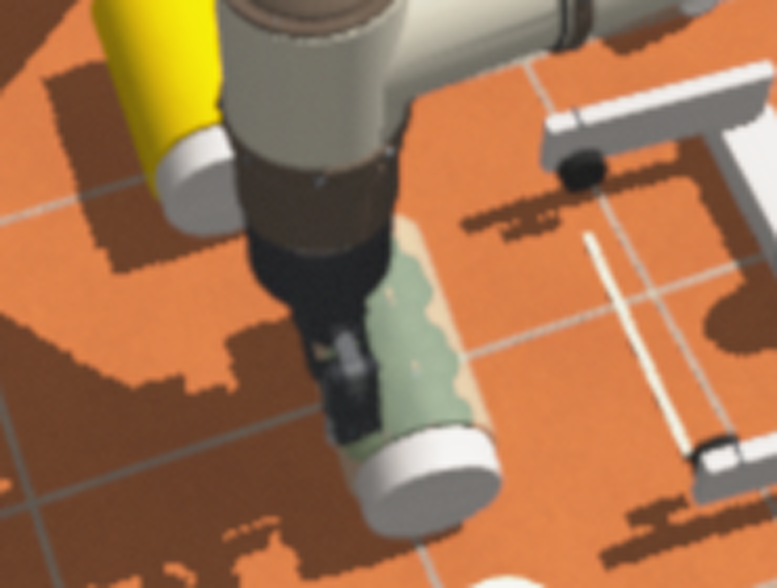

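View pics/top4.png

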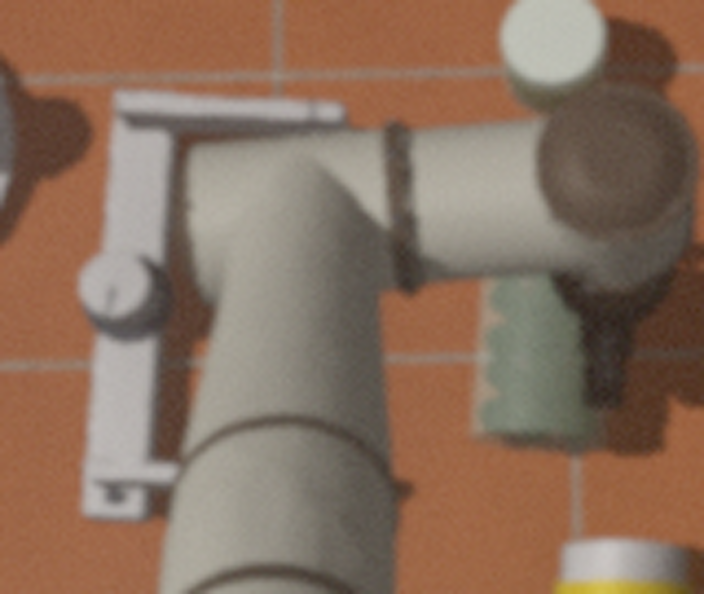

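The force of 25 N upward means something is riding on the jar's upper rear flank, above its equator. I'll check the finger geometry in the depth images.

```bash
python3 - <<'E'
from h import *
np.set_printoptions(precision=1,suppress=True,linewidth=150)
s=read_state();print(s["clock"],s["contact_force"],s["wrist_torque"])
im=get_image("scene");np.savez("scene5.npz",**im)
P=cloud(im);c=toclamp(P)-toclamp(s["position"]);z=P[...,2]
f=im["frame"].astype(int)
dark=(f.max(2)<75)&(im["depth"]>0)
m=dark&(np.abs(c[...,0])<80)&(np.abs(c[...,1])<70)&(z<150)&(z>15)
for lo in range(15,150,8):
    k=m&(z>=lo)&(z<lo+8)
    if k.sum()>3: print(lo,k.sum(),"x",np.percentile(c[k][:,0],[5,50,95]),"y",np.percentile(c[k][:,1],[5,50,95]))
W=get_image("wrist");np.savez("wrist5.npz",**W)
cv2.imwrite("pics/wrist5.png",W["frame"][:,:,::-1])
# fisheye cloud
K=W["mtx"];v,u=np.mgrid[:480,:640];a=(u-K[0,2])/K[0,0];b=(v-K[1,2])/K[1,1];r=np.hypot(a,b)+1e-9
D=W["depth"];t=np.tan(r);X=np.stack([a/r*t*D,-b/r*t*D,-D],-1)
P=(X-W["world_to_cam"][:3,3])@W["world_to_cam"][:3,:3]
R=Ro.from_quat(s["ee_rot"]).as_matrix();L=(P-s["position"])@R
f=W["frame"].astype(int);m=(f.max(2)<60)&(D>0)&(v>300)&(np.abs(L[...,1])<80)&(L[...,2]>-80)&(L[...,2]<30)&(np.abs(L[...,0])<60)
for lo in range(-80,30,8):
    k=m&(L[...,2]>=lo)&(L[...,2]<lo+8)
    if k.sum()>3: print("tool z",lo,k.sum(),"x",np.percentile(L[k][:,0],[5,50,95]),"|y|",np.percentile(np.abs(L[k][:,1]),[5,50,95]))
for (uu,vv) in ((205,316),(212,370),(165,372),(430,316),(440,330),(318,425),(250,432)): print(uu,vv,D[vv,uu],L[vv,uu],P[vv,uu],f[vv,uu])
E
```

```text
5.725 [-8.6 -8.1 23.8] [-2.3  2.5 -0. ]
79 4 x [54.5 55.4 56.7] y [-8.4 -3.9  0. ]
119 16 x [50.6 73.  75.1] y [-14.6 -10.6   4.9]
127 48 x [44.7 70.9 75.1] y [-13.9  -3.6   6.9]
135 35 x [33.4 41.8 73.1] y [-17.3 -12.1  10.6]
143 36 x [31.5 65.6 72.5] y [-18.   -7.2  12.3]
tool z -80 1979 x [ 6.7 12.1 13.9] |y| [42.5 51.9 66.5]
tool z -72 811 x [-0.4  6.9 12.3] |y| [42.3 43.1 50.6]
tool z -64 1134 x [-7.5  6.1 11.3] |y| [42.3 42.8 55.1]
tool z -56 1055 x [-8.7  5.2 11.1] |y| [42.4 42.8 55.1]
tool z -48 907 x [-8.5  5.3 11.2] |y| [42.3 42.8 54.9]
tool z -40 617 x [-8.9  2.7 11.3] |y| [42.3 42.8 44.2]
tool z -32 40 x [-5.7 -1.1  7.9] |y| [42.6 42.9 43.2]
205 316 137.78491 [ 11.5 -43.5 -37.8] [ 608.1 -138.5   80.4] [31 28 30]
212 370 147.44662 [-15.8 -44.6 -36.5] [ 611.7 -111.5   79. ] [169 183 178]
165 372 102.139206 [ 11.9 -46.2 -75.2] [ 610.8 -139.   117.8] [33 35 39]
430 316 138.3059 [ 11.2  43.8 -37.2] [ 521.2 -130.7   79.8] [32 32 33]
440 330 126.74832 [ 11.9  44.3 -49.2] [ 520.7 -131.3   91.7] [ 99 103 104]
318 425 146.53728 [-38.3   0.3 -44.8] [568.8 -85.1  87.2] [168 186 162]
250 432 82.67564 [ 10.8 -16.5 -95.9] [ 581.3 -135.3  138.5] [33 36 37]
```

View pics/wrist5.png

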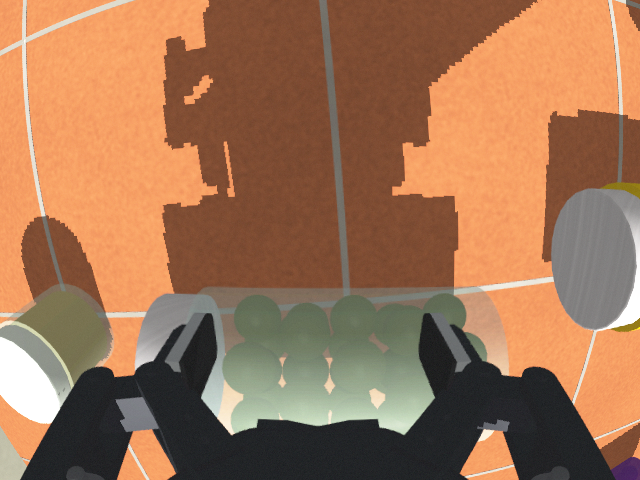

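Two independent cameras put the open fingertips about 37 mm above the reported TCP. The physical tips are near z = 79 and the body starts near z = 138, so the stated 14 mm does not hold here. The contact geometry (z ≈ 77) agrees. I'll back off along the contact normal, then redo the approach about 37 mm lower.

>>> play_rows([
  {"tx": 0.008,"ty": 0,"tz": -0.01,"spin": 0,"gripper": -1},
  {"tx": 0.016,"ty": 0,"tz": -0.02,"spin": 0,"gripper": -1},
  {"tx": 0.026,"ty": 0,"tz": -0.03,"spin": 0,"gripper": -1},
  {"tx": 0.04,"ty": 0,"tz": -0.045,"spin": 0,"gripper": -1},
  {"tx": 0.07,"ty": 0,"tz": -0.06,"spin": 0,"gripper": -1},
  {"tx": 0.11,"ty": 0,"tz": -0.06,"spin": 0,"gripper": -1},
  {"tx": 0.16,"ty": 0,"tz": -0.06,"spin": 0,"gripper": -1},
  {"tx": 0.2,"ty": 0,"tz": -0.06,"spin": 0,"gripper": -1},
  {"tx": 0.2,"ty": 0,"tz": -0.06,"spin": 0,"gripper": -1},
])

```text
clock: 6.95
position: [561.2, -171.4, 52.6]
ee_rot: [-0.675, 0.738, 0.0, -0.0]
contact_force: [0.0, 1.3, -0.1]
gripper_width: 85.2
```

```bash
cat >> h.py <<'E'
def wcloud(W):
    K=W["mtx"];v,u=np.mgrid[:480,:640];a=(u-K[0,2])/K[0,0];b=(v-K[1,2])/K[1,1];r=np.hypot(a,b)+1e-9
    D=W["depth"];t=np.tan(r);X=np.stack([a/r*t*D,-b/r*t*D,-D],-1)
    return (X-W["world_to_cam"][:3,3])@W["world_to_cam"][:3,:3]
E
python3 - <<'E'
from h import *
np.set_printoptions(precision=1,suppress=True,linewidth=150)
plan(-2,-245,5,-1.3)
s=read_state()
for n in ("top","scene","wrist"):
    im=get_image(n)
    if n!="wrist": print(n,np.round(fitjar(im,-158),2))
    else:
        P=wcloud(im);print("floor z",np.median(P[30:200,450:540,2]),"jar top",np.percentile(P[300:420,250:400,2],99))
        R=Ro.from_quat(s["ee_rot"]).as_matrix();L=(P-s["position"])@R
        for (uu,vv) in ((205,318),(430,318)):print(L[vv,uu],P[vv,uu])
    f=im["frame"][:,:,::-1]
    if n=="scene": f=cv2.resize(f[180:320,240:425],None,fx=4.2,fy=4.2,interpolation=cv2.INTER_CUBIC)
    cv2.imwrite(f"pics/{n}6.png",f)
E
```

```text
clock 6.95 pos [ 561.2 -171.4   52.6] clamp [  -1.7 -246. ] psi-rel -1.41 F [ 0.   1.3 -0.1] w 85.2
t [-0.   0.   0.2] spin -0.002
top [-157.3   -1.2   44.7 1022.     2.5]
scene [-159.1   -1.4   44.4 1604.     1.4]
floor z 0.317074591638544 jar top 75.6946395977324
[ 10.9 -42.9 -39.9] [ 603.  -186.1   92.4]
[ 10.7  43.2 -39.3] [ 517.3 -178.2   91.9]
```

View pics/scene6.png

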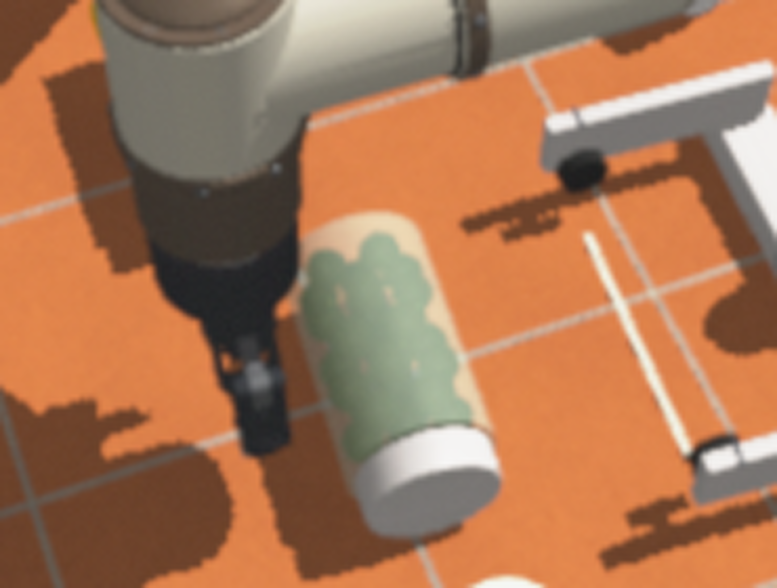

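View pics/wrist6.png

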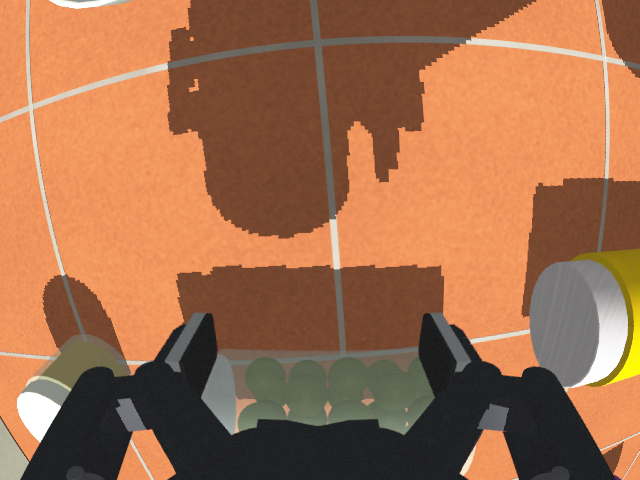

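The jar is undisturbed apart from a ~7 mm roll, now at clamp y ≈ -158. Descend to reported z ≈ -1, which puts the true tips at about 37.

>>> play_rows([
  {"tx": 0,"ty": 0,"tz": 0.06,"spin": 0,"gripper": -1},
  {"tx": 0,"ty": 0,"tz": 0.12,"spin": 0,"gripper": -1},
  {"tx": 0,"ty": 0,"tz": 0.17,"spin": 0,"gripper": -1},
  {"tx": 0,"ty": 0,"tz": 0.2,"spin": 0,"gripper": -1},
  {"tx": 0,"ty": 0,"tz": 0.213,"spin": 0,"gripper": -1},
  {"tx": 0,"ty": 0,"tz": 0.213,"spin": 0,"gripper": -1},
])

```text
clock: 7.85
position: [561.6, -170.4, -0.6]
ee_rot: [-0.675, 0.738, -0.0, -0.0]
contact_force: [0.1, 0.3, 1.1]
gripper_width: 85.5
```

```bash
python3 - <<'E'
from h import *
np.set_printoptions(precision=1,suppress=True,linewidth=150)
plan(-2,-213,-1,-1.3)
s=read_state()
im=get_image("wrist");P=wcloud(im)
R=Ro.from_quat(s["ee_rot"]).as_matrix();L=(P-s["position"])@R
for (uu,vv) in ((205,318),(430,318)):print(L[vv,uu],P[vv,uu])
im=get_image("scene")
f=cv2.resize(im["frame"][180:320,240:425,::-1],None,fx=4.2,fy=4.2,interpolation=cv2.INTER_CUBIC)
cv2.imwrite(f"pics/scene7.png",f)
E
```

```text
clock 7.85 pos [ 561.6 -170.4   -0.6] clamp [  -1.4 -245.1] psi-rel -1.31 F [0.1 0.3 1.1] w 85.5
t [-0.1  0.   0. ] spin -0.0
[ 11.  -43.3 -38.6] [ 603.7 -185.3   38. ]
[ 10.9  43.6 -38.4] [ 517.2 -177.5   37.8]
```

View pics/scene7.png

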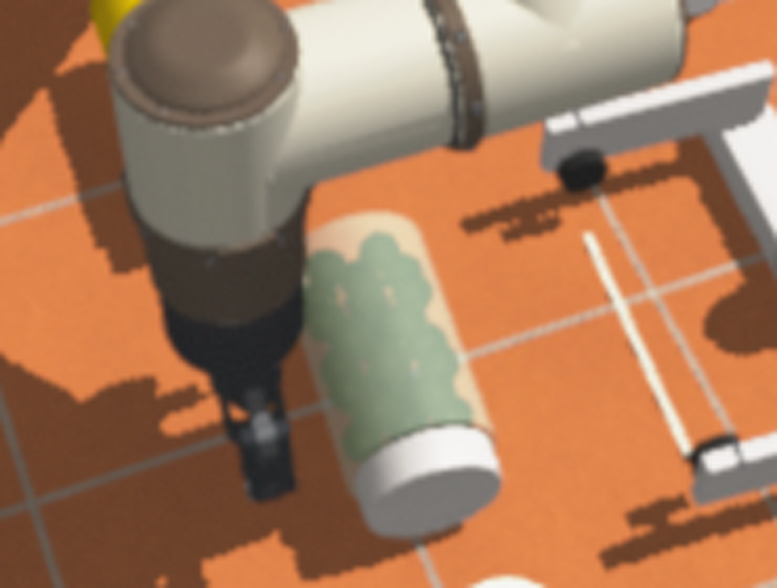

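>>> play_rows([
  {"tx": -0.02,"ty": 0,"tz": 0,"spin": 0,"gripper": -1},
  {"tx": -0.045,"ty": 0,"tz": 0,"spin": 0,"gripper": -1},
  {"tx": -0.065,"ty": 0,"tz": 0,"spin": 0,"gripper": -1},
  {"tx": -0.08,"ty": 0,"tz": 0,"spin": 0,"gripper": -1},
  {"tx": -0.09,"ty": 0,"tz": 0,"spin": 0,"gripper": -1},
  {"tx": -0.098,"ty": 0,"tz": 0,"spin": 0,"gripper": -1},
  {"tx": -0.106,"ty": 0,"tz": 0,"spin": 0,"gripper": -1},
  {"tx": -0.114,"ty": 0,"tz": 0,"spin": 0,"gripper": -1},
  {"tx": -0.122,"ty": 0,"tz": 0,"spin": 0,"gripper": -1},
  {"tx": -0.13,"ty": 0,"tz": 0,"spin": 0,"gripper": -1},
  {"tx": -0.139,"ty": 0,"tz": 0,"spin": 0,"gripper": -1},
  {"tx": -0.148,"ty": 0,"tz": 0,"spin": 0,"gripper": -1},
])

```text
clock: 9.45
position: [564.7, -133.4, -0.5]
ee_rot: [-0.675, 0.738, 0.0, 0.0]
contact_force: [-1.0, -0.6, 0.1]
gripper_width: 85.6
```

```bash
cat > chk.py <<'E'
from h import *
import sys
def chk(yg,k,pic=True):
    for n in ("top","scene"):
        im=get_image(n);print(n,np.round(fitjar(im,yg),2))
        f=im["frame"][:,:,::-1]
        if n=="scene": f=f[180:320,270:455]
        else: f=f[140:275,190:350]
        if pic: cv2.imwrite(f"pics/{n}{k}.png",cv2.resize(f,None,fx=4.2,fy=4.2,interpolation=cv2.INTER_CUBIC))
E
python3 - <<'E'
from chk import *
plan(-2,-55,-1,0);chk(-150,8)
E
```

```text
clock 9.45 pos [ 5.647e+02 -1.334e+02 -5.000e-01] clamp [  -0.7 -207.9] psi-rel -1.32 F [-1.  -0.6  0.1] w 85.6
t [-0.611  0.019  0.002] spin -0.029
top [-153.1    -1.16   44.9   788.      5.41]
scene [-153.72   -1.13   44.4  1040.      3.1 ]
```

View pics/scene8.png

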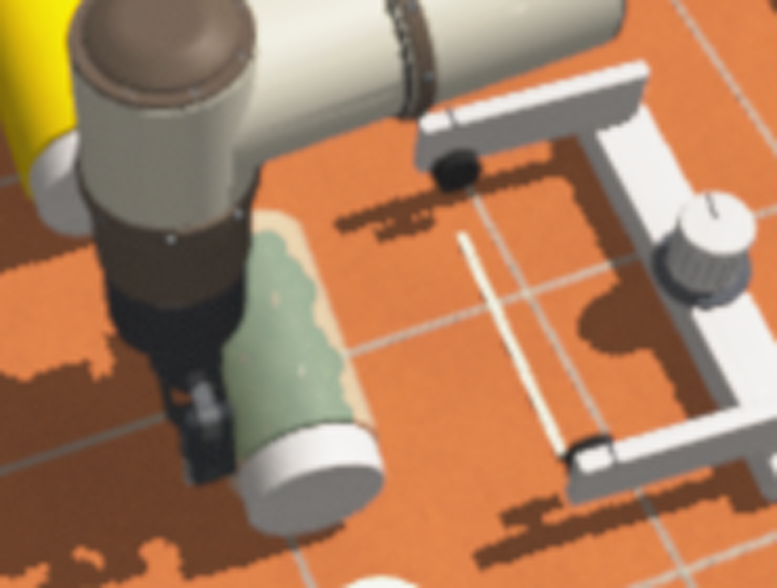

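Now it rolls cleanly, with no vertical force and the TCP 55 mm behind the axis. Continue at about 27 mm/s, easing the 1.3° yaw out.

>>> play_rows([
  {"tx": -0.01,"ty": 0,"tz": 0,"spin": 0,"gripper": -1},
  {"tx": -0.021,"ty": 0,"tz": 0,"spin": -0.001,"gripper": -1},
  {"tx": -0.033,"ty": 0,"tz": 0,"spin": -0.002,"gripper": -1},
  {"tx": -0.046,"ty": 0.001,"tz": 0,"spin": -0.004,"gripper": -1},
  {"tx": -0.059,"ty": 0.001,"tz": 0,"spin": -0.006,"gripper": -1},
  {"tx": -0.072,"ty": 0.001,"tz": 0,"spin": -0.008,"gripper": -1},
  {"tx": -0.085,"ty": 0.002,"tz": 0,"spin": -0.01,"gripper": -1},
  {"tx": -0.098,"ty": 0.002,"tz": 0,"spin": -0.012,"gripper": -1},
  {"tx": -0.111,"ty": 0.002,"tz": 0,"spin": -0.014,"gripper": -1},
  {"tx": -0.124,"ty": 0.003,"tz": 0,"spin": -0.016,"gripper": -1},
  {"tx": -0.137,"ty": 0.003,"tz": 0,"spin": -0.018,"gripper": -1},
  {"tx": -0.15,"ty": 0.003,"tz": 0,"spin": -0.02,"gripper": -1},
])

```text
clock: 11.05
position: [567.3, -95.9, -0.5]
ee_rot: [-0.681, 0.732, -0.0, 0.0]
contact_force: [-0.1, 0.6, 0.2]
gripper_width: 85.6
```

```bash
python3 - <<'E'
from chk import *
plan(-2,-62,-1,0);chk(-115,9)
E
```

```text
clock 11.05 pos [ 5.673e+02 -9.590e+01 -5.000e-01] clamp [  -0.5 -170.3] psi-rel -0.41 F [-0.1  0.6  0.2] w 85.6
t [-0.433  0.009  0.002] spin -0.009
top [-114.59   -1.04   44.81  758.      5.75]
scene [-115.03   -1.27   44.44  959.      3.42]
```

View pics/scene9.png

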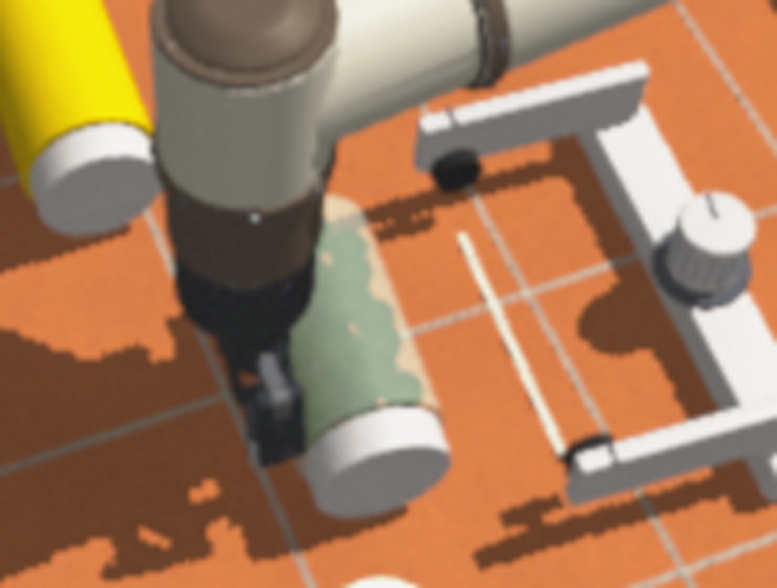

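>>> play_rows([
  {"tx": -0.012,"ty": 0.001,"tz": 0,"spin": -0.001,"gripper": -1},
  {"tx": -0.025,"ty": 0.001,"tz": 0,"spin": -0.002,"gripper": -1},
  {"tx": -0.038,"ty": 0.001,"tz": 0,"spin": -0.003,"gripper": -1},
  {"tx": -0.051,"ty": 0.001,"tz": 0,"spin": -0.004,"gripper": -1},
  {"tx": -0.064,"ty": 0.001,"tz": 0,"spin": -0.005,"gripper": -1},
  {"tx": -0.077,"ty": 0.001,"tz": 0,"spin": -0.006,"gripper": -1},
  {"tx": -0.09,"ty": 0.001,"tz": 0,"spin": -0.007,"gripper": -1},
  {"tx": -0.103,"ty": 0.001,"tz": 0,"spin": -0.008,"gripper": -1},
  {"tx": -0.116,"ty": 0.001,"tz": 0,"spin": -0.009,"gripper": -1},
  {"tx": -0.129,"ty": 0.001,"tz": 0,"spin": -0.009,"gripper": -1},
  {"tx": -0.142,"ty": 0.001,"tz": 0,"spin": -0.009,"gripper": -1},
  {"tx": -0.155,"ty": 0.001,"tz": 0,"spin": -0.009,"gripper": -1},
])

```text
clock: 12.65
position: [569.9, -57.3, -0.5]
ee_rot: [-0.684, 0.73, -0.0, 0.0]
contact_force: [-0.2, -0.8, 0.5]
gripper_width: 85.4
```

```bash
python3 - <<'E'
from chk import *
plan(-2,-62,-1,0);chk(-75,10)
E
```

```text
clock 12.65 pos [ 5.699e+02 -5.730e+01 -5.000e-01] clamp [  -0.5 -131.6] psi-rel -0.01 F [-0.2 -0.8  0.5] w 85.4
t [-0.278  0.006  0.002] spin -0.0
top [-7.534e+01 -5.600e-01  4.485e+01  7.170e+02  5.780e+00]
scene [-76.1   -1.16  44.43 872.     3.18]
```

View pics/scene10.png

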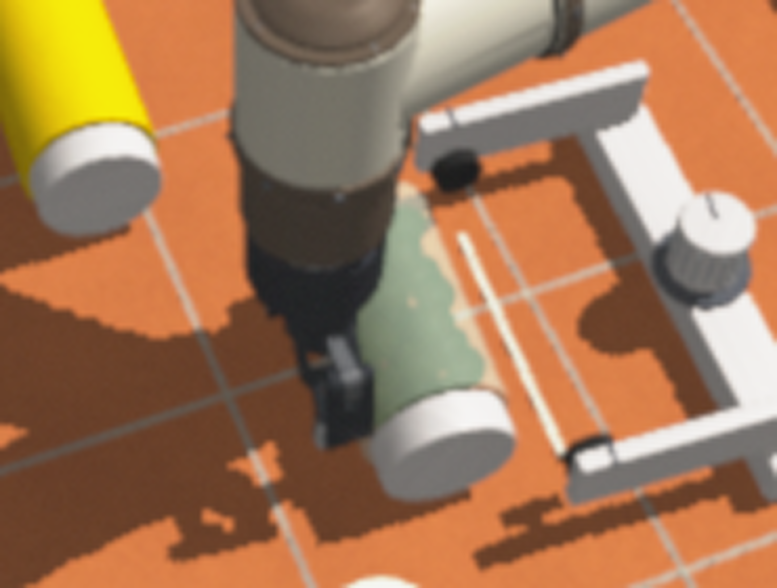

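View pics/top10.png

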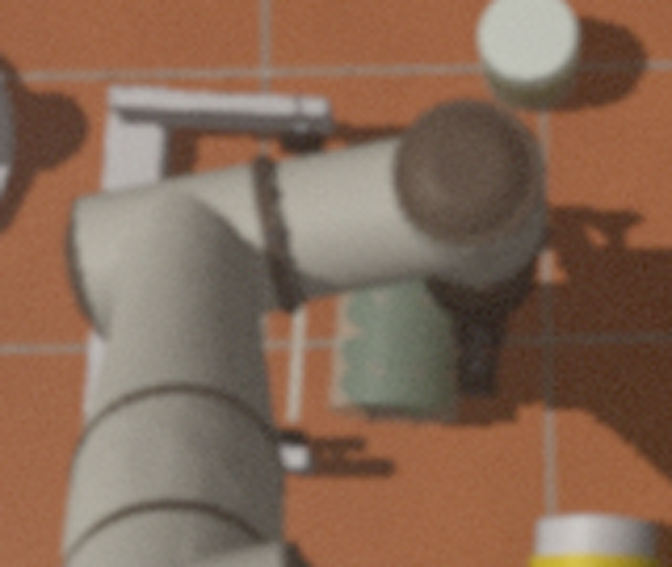

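```bash
cat >> chk.py <<'E'
def ends(yg):
    for n in("top","scene"):
        im=get_image(n);P=cloud(im);c=toclamp(P);z=P[...,2];f=im["frame"].astype(int)
        m=(np.abs(c[...,1]-yg)<30)&(z>35)&(z<95)&(np.abs(c[...,0])<100)&(f.max(2)>90)&(im["depth"]>0)
        x=np.sort(c[m][:,0]);print(n,"x ends",np.round(np.percentile(x,[.5,1,2,98,99,99.5]),1))
E
python3 - <<'E'
from chk import *
ends(-70)
import numpy as np
for n in("top0","scene0"):
    im=dict(np.load(n+".npz"));P=cloud(im);c=toclamp(P);z=P[...,2];f=im["frame"].astype(int)
    m=(np.abs(c[...,1]+160)<30)&(z>35)&(z<95)&(np.abs(c[...,0])<100)&(f.max(2)>90)
    x=c[m][:,0];print(n,np.round(np.percentile(x,[.5,1,2,98,99,99.5]),1))
E
```

```text
top x ends [-85.3 -85.  -84.8  -5.8  -4.5  -2.4]
scene x ends [-75.5 -71.4 -64.3  88.3  88.5  88.8]
top0 [-87.2 -86.6 -86.1  79.2  80.8  81.8]
scene0 [-84.1 -83.2 -80.1  86.   86.3  86.6]
```

>>> play_rows([
  {"tx": -0.012,"ty": 0,"tz": 0,"spin": 0,"gripper": -1},
  {"tx": -0.025,"ty": 0.001,"tz": 0,"spin": -0.001,"gripper": -1},
  {"tx": -0.038,"ty": 0.001,"tz": 0,"spin": -0.002,"gripper": -1},
  {"tx": -0.051,"ty": 0.002,"tz": 0,"spin": -0.003,"gripper": -1},
  {"tx": -0.064,"ty": 0.002,"tz": 0,"spin": -0.004,"gripper": -1},
  {"tx": -0.077,"ty": 0.002,"tz": 0,"spin": -0.005,"gripper": -1},
  {"tx": -0.09,"ty": 0.002,"tz": 0,"spin": -0.006,"gripper": -1},
  {"tx": -0.103,"ty": 0.002,"tz": 0,"spin": -0.006,"gripper": -1},
  {"tx": -0.116,"ty": 0.002,"tz": 0,"spin": -0.006,"gripper": -1},
  {"tx": -0.129,"ty": 0.002,"tz": 0,"spin": -0.006,"gripper": -1},
  {"tx": -0.142,"ty": 0.002,"tz": 0,"spin": -0.006,"gripper": -1},
  {"tx": -0.155,"ty": 0.002,"tz": 0,"spin": -0.006,"gripper": -1},
])

```text
clock: 14.35
position: [571.9, -18.6, -0.5]
ee_rot: [-0.685, 0.728, 0.0, -0.0]
contact_force: [-0.7, -0.2, 0.2]
gripper_width: 85.4
```

```bash
python3 - <<'E'
from chk import *
plan(-2,-62,-1,0);chk(-36,11);ends(-33)
E
```

```text
clock 14.35 pos [ 5.719e+02 -1.860e+01 -5.000e-01] clamp [ -1.  -92.8] psi-rel 0.26 F [-0.7 -0.2  0.2] w 85.4
t [-0.123  0.003  0.002] spin 0.006
top [-36.64  -1.25  44.86 668.     5.36]
scene [-37.13  -1.42  44.49 791.     3.43]
top x ends [-84.3 -84.3 -83.9  -7.7  -5.1  -3.2]
scene x ends [-65.3 -61.5 -52.3  89.2  89.5  89.9]
```

View pics/scene11.png

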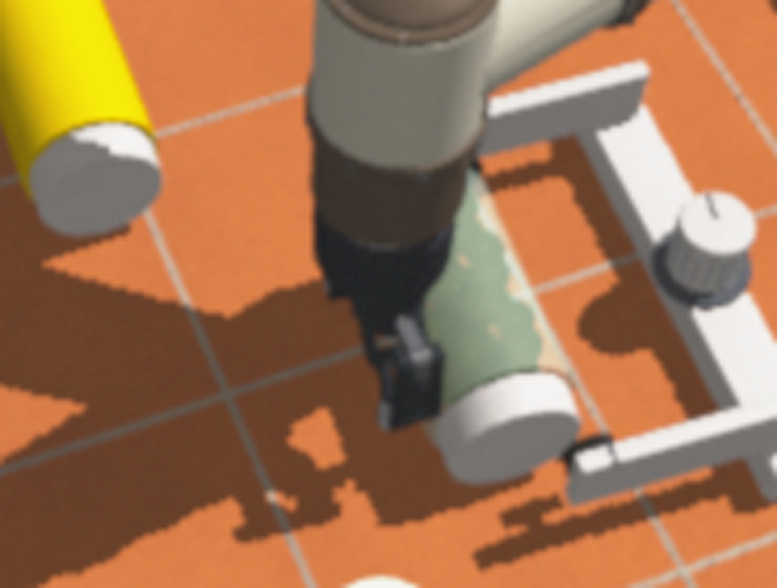

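>>> play_rows([
  {"tx": -0.013,"ty": 0,"tz": 0,"spin": 0,"gripper": -1},
  {"tx": -0.026,"ty": 0,"tz": 0,"spin": 0.001,"gripper": -1},
  {"tx": -0.039,"ty": 0,"tz": 0,"spin": 0.002,"gripper": -1},
  {"tx": -0.051,"ty": 0,"tz": 0,"spin": 0.003,"gripper": -1},
  {"tx": -0.063,"ty": 0,"tz": 0,"spin": 0.004,"gripper": -1},
  {"tx": -0.074,"ty": 0,"tz": 0,"spin": 0.004,"gripper": -1},
  {"tx": -0.084,"ty": 0,"tz": 0,"spin": 0.004,"gripper": -1},
  {"tx": -0.093,"ty": 0,"tz": 0,"spin": 0.004,"gripper": -1},
  {"tx": -0.101,"ty": 0,"tz": 0,"spin": 0.004,"gripper": -1},
  {"tx": -0.108,"ty": 0,"tz": 0,"spin": 0.004,"gripper": -1},
  {"tx": -0.114,"ty": 0,"tz": 0,"spin": 0.004,"gripper": -1},
  {"tx": -0.118,"ty": 0,"tz": 0,"spin": 0.004,"gripper": -1},
])

```text
clock: 16.05
position: [573.7, 10.7, -0.5]
ee_rot: [-0.684, 0.729, 0.0, -0.0]
contact_force: [0.4, 0.5, -0.4]
gripper_width: 85.7
```

```bash
python3 - <<'E'
from chk import *
plan(-2,-55,-1,0);chk(-8,12);ends(-5)
im=get_image("wrist");cv2.imwrite("pics/wrist12.png",im["frame"][:,:,::-1])
E
```

```text
clock 16.05 pos [ 5.737e+02  1.070e+01 -5.000e-01] clamp [ -1.2 -63.5] psi-rel 0.08 F [ 0.4  0.5 -0.4] w 85.7
t [-0.034  0.003  0.002] spin 0.002
top [-6.650e+00 -1.400e-01  4.506e+01  6.460e+02  6.360e+00]
scene [ -9.17  -1.15  44.52 719.     3.74]
top x ends [-84.1 -83.9 -83.5  -9.1  -8.1  -6. ]
scene x ends [-56.8 -50.8 -43.5  89.8  90.4  90.7]
```

View pics/scene12.png

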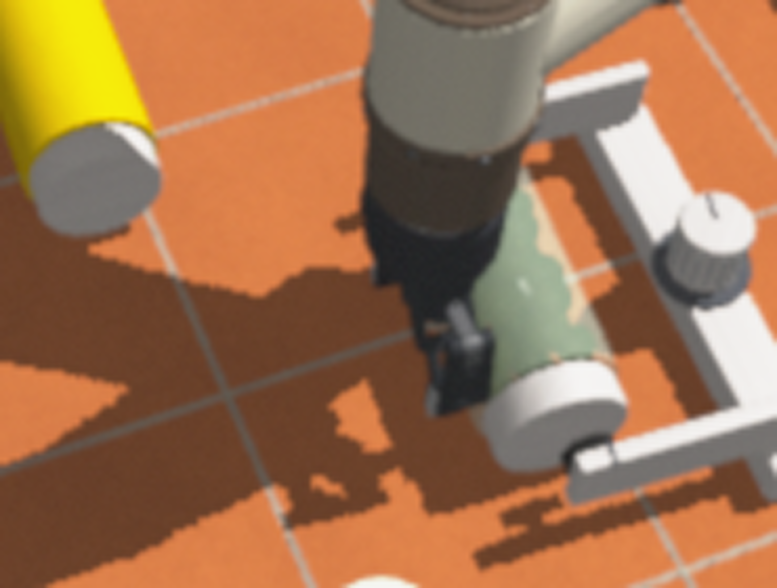

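View pics/wrist12.png

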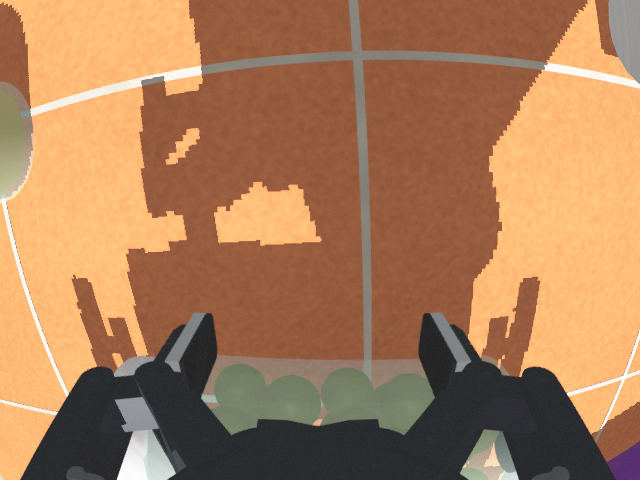

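>>> play_rows([
  {"tx": -0.004,"ty": 0,"tz": 0,"spin": 0,"gripper": -1},
  {"tx": -0.008,"ty": 0,"tz": 0,"spin": 0.001,"gripper": -1},
  {"tx": -0.012,"ty": 0,"tz": 0,"spin": 0.002,"gripper": -1},
  {"tx": -0.016,"ty": 0,"tz": 0,"spin": 0.002,"gripper": -1},
  {"tx": -0.02,"ty": 0,"tz": 0,"spin": 0.002,"gripper": -1},
  {"tx": -0.023,"ty": 0,"tz": 0,"spin": 0.002,"gripper": -1},
  {"tx": -0.025,"ty": 0,"tz": 0,"spin": 0.002,"gripper": -1},
  {"tx": -0.025,"ty": 0,"tz": 0,"spin": 0.002,"gripper": -1},
  {"tx": -0.01,"ty": 0,"tz": 0,"spin": 0.002,"gripper": -1},
  {"tx": 0.02,"ty": 0,"tz": 0,"spin": 0.002,"gripper": -1},
  {"tx": 0.07,"ty": 0,"tz": 0,"spin": 0.002,"gripper": -1},
  {"tx": 0.12,"ty": 0,"tz": 0,"spin": 0.002,"gripper": -1},
])

```text
clock: 17.8
position: [571.6, -20.3, -0.5]
ee_rot: [-0.683, 0.73, 0.0, -0.0]
contact_force: [0.0, 0.8, -0.1]
gripper_width: 85.4
```

```bash
python3 - <<'E'
from chk import *
plan(-2,-55,-1,0);chk(-2,13);ends(2)
im=get_image("wrist");cv2.imwrite("pics/wrist13.png",im["frame"][:,:,::-1])
P=wcloud(im).reshape(-1,3);c=toclamp(P);m=(im["depth"].ravel()>0)&(np.abs(c[:,0])<80)&(c[:,1]>-50)&(c[:,1]<45)&(P[:,2]>20)&(P[:,2]<95)
print(m.sum())
E
```

```text
clock 17.80 pos [ 5.716e+02 -2.030e+01 -5.000e-01] clamp [ -1.2 -94.6] psi-rel -0.03 F [ 0.   0.8 -0.1] w 85.4
t [-0.159  0.003  0.002] spin -0.001
top [ -0.89  -1.34  44.85 639.     2.45]
scene [-2.640e+00 -1.130e+00  4.430e+01  1.383e+03  1.450e+00]
top x ends [-83.5 -83.4 -83.2  85.8  97.9  98.9]
scene x ends [-78.9 -77.6 -74.4  89.8  90.2  90.5]
4052
```

View pics/scene13.png

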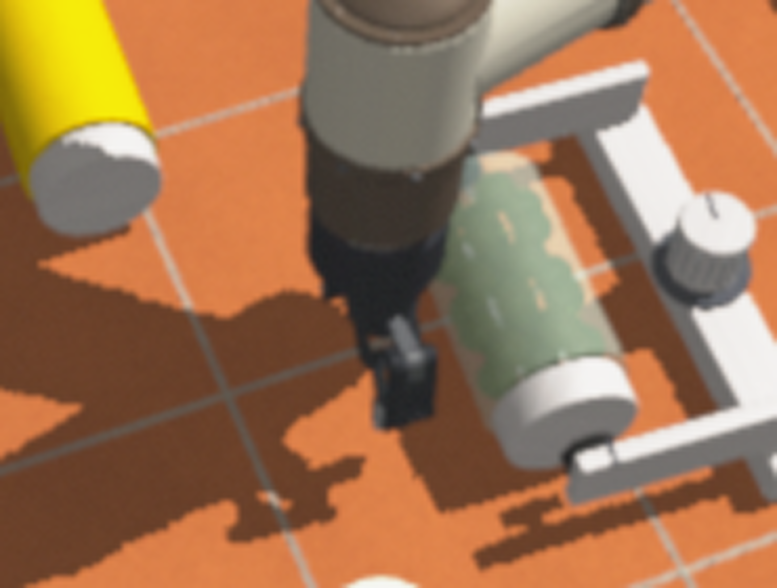

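View pics/top13.png

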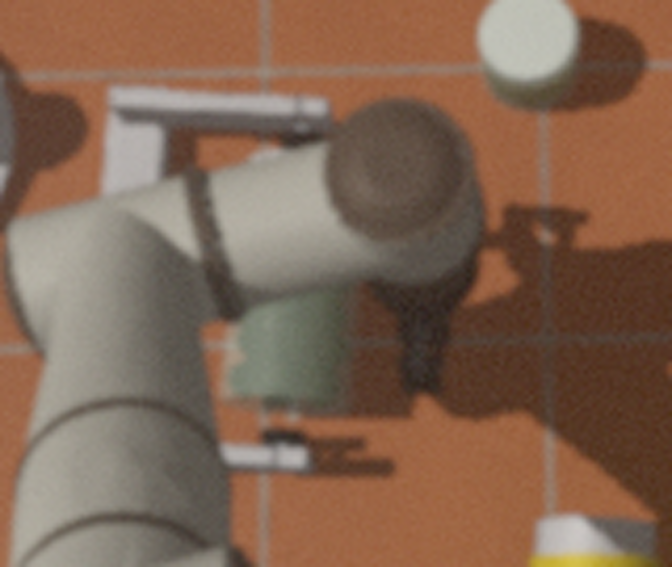

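Jar is at y ≈ -1 mm and about -1.2° to my estimate of the line. Let me refine the clamp's yaw against the bar in the untouched pictures before deciding whether to mend it.

```bash
python3 - <<'E'
from h import *
for n in("top0","scene0"):
    im=dict(np.load(n+".npz"));g=cv2.cvtColor(im["frame"],cv2.COLOR_RGB2GRAY).astype(float);f=im["frame"].astype(int)
    # line centre by sampling across predicted line at z=0
    pts=[]
    sat=255-(f.max(2)-f.min(2))
    for x in np.linspace(-75,75,31):
        ys=np.linspace(-14,14,57);vals=[]
        for y in ys:
            u,v=proj(im,[*toworld((x,y)),0]);vals.append(cv2.getRectSubPix(sat.astype(np.float32),(1,1),(float(u),float(v)))[0,0])
        vals=np.array(vals);w=np.clip(vals-np.median(vals)-0.4*(vals.max()-np.median(vals)),0,None)
        pts.append((x,(w*ys).sum()/w.sum()))
    pts=np.array(pts);k=np.abs(pts[:,1]-np.median(pts[:,1]))<3;p=np.polyfit(pts[k,0],pts[k,1],1)
    print(n,"line offset y %.2f slope deg %.2f"%(p[1],np.degrees(np.arctan(p[0]))),k.sum(),np.std(pts[k,1]-np.polyval(p,pts[k,0])))
    P=cloud(im);c=toclamp(P);z=P[...,2]
    m=(z>27)&(z<34)&(np.abs(c[...,0])<110)&(np.abs(c[...,0])>30)&(np.abs(c[...,1]-120)<30)
    xs=c[m];b=[]
    for lo in range(-110,110,10):
        q=xs[(xs[:,0]>=lo)&(xs[:,0]<lo+10)]
        if len(q)>15:b.append((lo+5,(np.percentile(q[:,1],4)+np.percentile(q[:,1],96))/2))
    b=np.array(b);p=np.polyfit(b[:,0],b[:,1],1);print("bar mid y %.2f slope deg %.2f"%(p[1],np.degrees(np.arctan(p[0]))))
E
```

```text
top0 line offset y -0.46 slope deg -0.06 31 0.18139640177243552
bar mid y 119.79 slope deg 0.20
scene0 line offset y -0.41 slope deg 0.20 31 0.14855189136229818
bar mid y 116.93 slope deg 0.61
```

The line offset is -0.44 mm and its slope about 0.1°, so the jar lies still about 1.3 mm short of the line's centre, within 1.3° of it. That is good enough for the pads. I'll leave the jar, lift clear and go over the sleeve.

>>> play_rows([
  {"tx": 0,"ty": 0,"tz": -0.1,"spin": 0,"gripper": -1},
  {"tx": 0,"ty": 0,"tz": -0.24,"spin": 0,"gripper": -1},
  {"tx": 0,"ty": 0,"tz": -0.36,"spin": 0,"gripper": -1},
  {"tx": -0.05,"ty": 0,"tz": -0.4,"spin": 0,"gripper": -1},
  {"tx": -0.2,"ty": 0,"tz": -0.4,"spin": 0,"gripper": -1},
  {"tx": -0.4,"ty": 0,"tz": -0.4,"spin": 0,"gripper": -1},
  {"tx": -0.6,"ty": -0.005,"tz": -0.4,"spin": 0,"gripper": -1},
  {"tx": -0.77,"ty": -0.005,"tz": -0.4,"spin": 0,"gripper": -1},
  {"tx": -0.85,"ty": -0.005,"tz": -0.4,"spin": 0,"gripper": -1},
  {"tx": -0.857,"ty": -0.005,"tz": -0.4,"spin": 0,"gripper": -1},
  {"tx": -0.857,"ty": -0.005,"tz": -0.4,"spin": 0,"gripper": -1},
])

```text
clock: 19.42
position: [586.6, 193.7, 99.0]
ee_rot: [-0.683, 0.73, 0.0, -0.001]
contact_force: [-0.9, -0.6, 0.6]
gripper_width: 85.4
```

```bash
python3 - <<'E'
from chk import *
np.set_printoptions(precision=1,suppress=True)
plan(0,119.5,14,0);chk(-2,14);ends(2)
s=read_state();im=get_image("wrist");cv2.imwrite("pics/wrist14.png",im["frame"][:,:,::-1])
P=wcloud(im);R=Ro.from_quat(s["ee_rot"]).as_matrix();L=(P-s["position"])@R
for (uu,vv) in ((205,318),(430,318)):print(L[vv,uu],P[vv,uu])
c=toclamp(P);z=P[...,2];m=(z>76)&(z<86)&(np.abs(c[...,0])<40)&(np.abs(c[...,1]-120)<40);print("sleeve top",m.sum(),np.percentile(c[m],[2,50,98],axis=0))
E
```

```text
clock 19.43 pos [586.6 193.7  99. ] clamp [ -0.3 119.9] psi-rel -0.05 F [-0.9 -0.6  0.6] w 85.4
t [ 0.  -0.   0.3] spin -0.001
top [  -0.8   -1.2   44.8 1326.     2.5]
scene [  -2.7   -1.3   44.5 1582.     1.6]
top x ends [-82.9 -82.6 -82.   85.1  87.4  98.6]
scene x ends [-79.4 -78.2 -76.2  89.7  89.9  90.3]
[ 11.3 -43.1 -39.1] [629.3 179.1 138.7]
[ 11.6  43.1 -39.6] [543.3 184.6 139.3]
sleeve top 4728 [[-18.6  99.7]
 [  0.4 118.2]
 [ 19.5 138.5]]
```

View pics/wrist14.png

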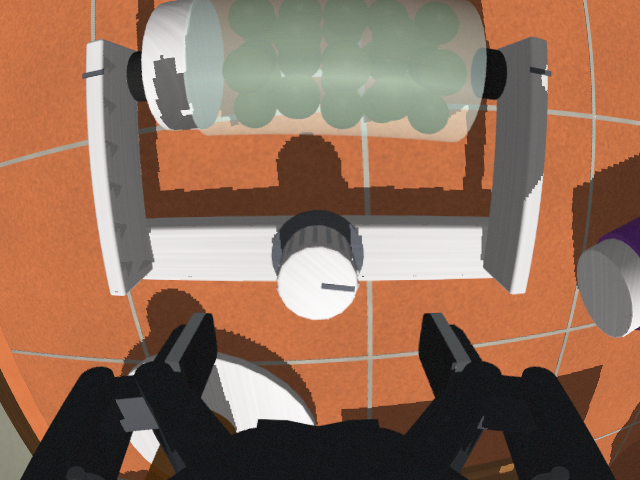

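View pics/scene14.png

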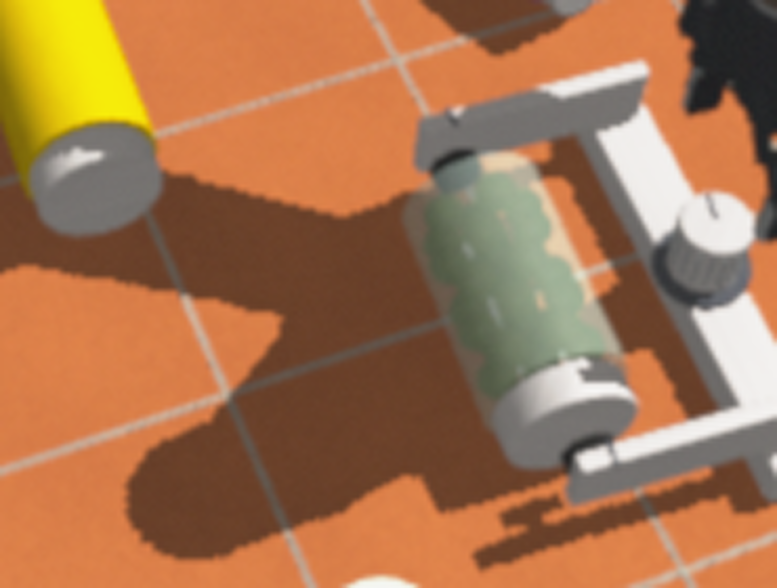

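The wrist view shows the jar between both pads, level with the notches (93,73) and (540,70), and the sleeve midway under the fingers. The sleeve mark is at (338,288). I'll descend and grip.

>>> play_rows([
  {"tx": 0,"ty": 0,"tz": 0.1,"spin": 0,"gripper": -1},
  {"tx": 0,"ty": 0,"tz": 0.2,"spin": 0,"gripper": -1},
  {"tx": 0,"ty": 0,"tz": 0.28,"spin": 0,"gripper": -1},
  {"tx": 0,"ty": 0,"tz": 0.33,"spin": 0,"gripper": -1},
  {"tx": 0,"ty": 0,"tz": 0.34,"spin": 0,"gripper": -1},
  {"tx": 0,"ty": 0,"tz": 0.34,"spin": 0,"gripper": -1},
  {"tx": 0,"ty": 0,"tz": 0.34,"spin": 0,"gripper": 0.2},
  {"tx": 0,"ty": 0,"tz": 0.34,"spin": 0,"gripper": 0.6},
  {"tx": 0,"ty": 0,"tz": 0.34,"spin": 0,"gripper": 1},
  {"tx": 0,"ty": 0,"tz": 0.34,"spin": 0,"gripper": 1},
  {"tx": 0,"ty": 0,"tz": 0.34,"spin": 0,"gripper": 1},
  {"tx": 0,"ty": 0,"tz": 0.34,"spin": 0,"gripper": 1},
])

```text
clock: 21.18
position: [587.5, 194.6, 15.3]
ee_rot: [-0.684, 0.73, -0.0, 0.0]
contact_force: [-0.9, -0.1, 5.3]
gripper_width: 42.6
```

```bash
python3 - <<'E'
from chk import *
np.set_printoptions(precision=1,suppress=True)
plan(0,119.5,14,0)
s=read_state();print(s["wrist_torque"]);im=get_image("wrist");cv2.imwrite("pics/wrist15.png",im["frame"][:,:,::-1])
np.savez("wrist15.npz",**im)
im=get_image("scene");cv2.imwrite("pics/scene15.png",cv2.resize(im["frame"][180:320,330:515,::-1],None,fx=4.2,fy=4.2,interpolation=cv2.INTER_CUBIC))
E
```

```text
clock 21.18 pos [587.5 194.6  15.3] clamp [  0.6 120.9] psi-rel 0.00 F [-0.9 -0.1  5.3] w 42.6
t [0. 0. 0.] spin 0.0
[-0.1  0.3 -0.1]
```

View pics/wrist15.png

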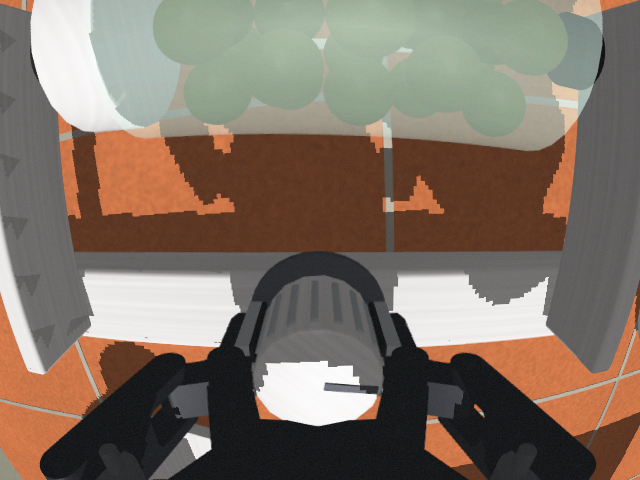

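View pics/scene15.png

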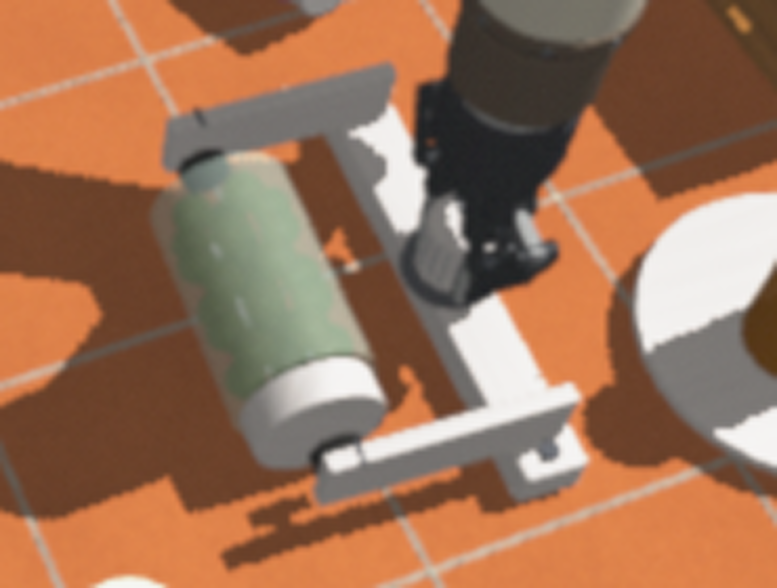

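Gripped (42.6 mm, sleeve 44). Turn clockwise (+spin), also easing up 1.5 mm off the collar.

>>> play_rows([
  {"tx": 0,"ty": 0,"tz": -0.006,"spin": 0.05,"gripper": 1},
  {"tx": 0,"ty": 0,"tz": -0.006,"spin": 0.13,"gripper": 1},
  {"tx": 0,"ty": 0,"tz": -0.006,"spin": 0.22,"gripper": 1},
  {"tx": 0,"ty": 0,"tz": -0.006,"spin": 0.31,"gripper": 1},
  {"tx": 0,"ty": 0,"tz": -0.006,"spin": 0.4,"gripper": 1},
  {"tx": 0,"ty": 0,"tz": -0.006,"spin": 0.49,"gripper": 1},
  {"tx": 0,"ty": 0,"tz": -0.006,"spin": 0.58,"gripper": 1},
  {"tx": 0,"ty": 0,"tz": -0.006,"spin": 0.67,"gripper": 1},
  {"tx": 0,"ty": 0,"tz": -0.006,"spin": 0.76,"gripper": 1},
  {"tx": 0,"ty": 0,"tz": -0.006,"spin": 0.84,"gripper": 1},
  {"tx": 0,"ty": 0,"tz": -0.006,"spin": 0.9,"gripper": 1},
  {"tx": 0,"ty": 0,"tz": -0.006,"spin": 0.92,"gripper": 1},
])

```text
clock: 22.78
position: [587.8, 194.5, 15.4]
ee_rot: [-0.382, 0.924, -0.0, 0.001]
contact_force: [3.6, -1.1, -2.5]
gripper_width: 43.0
```

```bash
python3 - <<'E'
from chk import *
np.set_printoptions(precision=2,suppress=True)
plan(0,119.5,14,0)
s=read_state();print(s["wrist_torque"],s["joints"]);im=get_image("wrist");cv2.imwrite("pics/wrist16.png",im["frame"][:,:,::-1])
im=get_image("scene");print(fitjar(im,-2));cv2.imwrite("pics/scene16.png",cv2.resize(im["frame"][180:320,330:515,::-1],None,fx=4.2,fy=4.2,interpolation=cv2.INTER_CUBIC))
E
```

```text
clock 22.77 pos [587.8 194.5  15.4] clamp [  0.9 120.8] psi-rel -41.35 F [ 3.6 -1.1 -2.5] w 43.0
t [ 0.01 -0.    0.01] spin -0.919
[-0.29 -1.13  0.45] [ 0.58  0.57 -0.24  0.   -0.76 -1.37]
(np.float64(-2.659559561246129), np.float64(-1.2638605734944404), np.float64(44.393328876486784), np.int64(1580), np.float64(1.448404133522631))
```

View pics/wrist16.png

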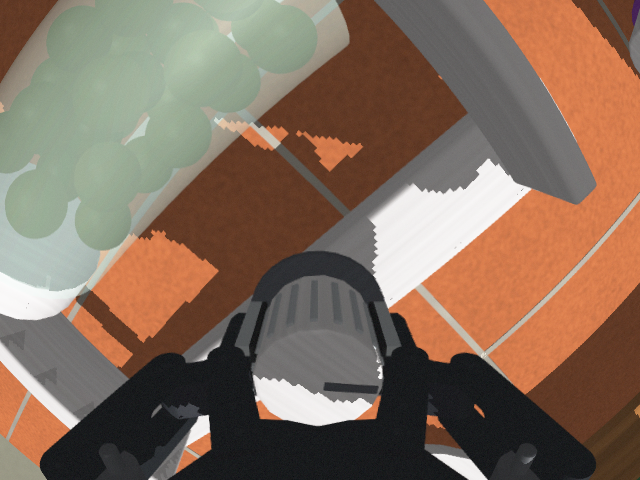

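View pics/scene16.png

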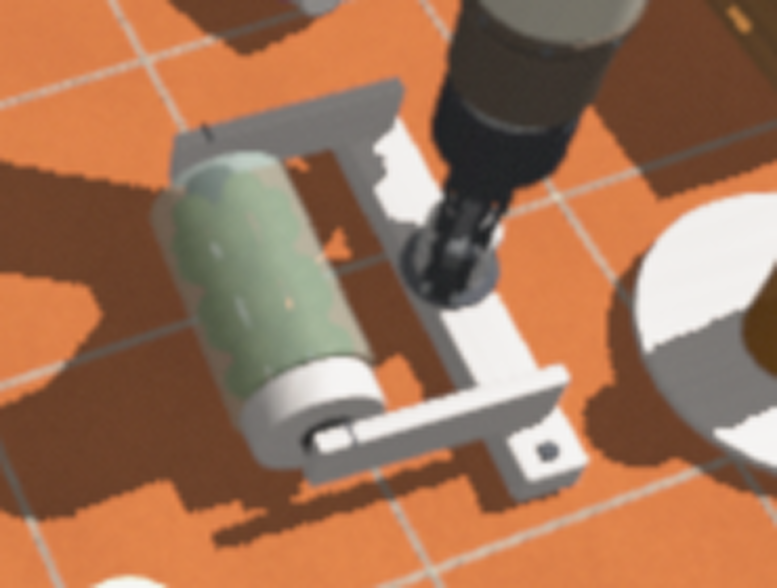

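No slip (the mark keeps its place against the fingers). 41° turned, jaws closing. Continue towards the stop in smaller steps.

>>> play_rows([
  {"tx": 0,"ty": 0,"tz": 0,"spin": 0.05,"gripper": 1},
  {"tx": 0,"ty": 0,"tz": 0,"spin": 0.11,"gripper": 1},
  {"tx": 0,"ty": 0,"tz": 0,"spin": 0.17,"gripper": 1},
  {"tx": 0,"ty": 0,"tz": 0,"spin": 0.23,"gripper": 1},
  {"tx": 0,"ty": 0,"tz": 0,"spin": 0.29,"gripper": 1},
  {"tx": 0,"ty": 0,"tz": 0,"spin": 0.35,"gripper": 1},
  {"tx": 0,"ty": 0,"tz": 0,"spin": 0.4,"gripper": 1},
  {"tx": 0,"ty": 0,"tz": 0,"spin": 0.44,"gripper": 1},
])

```text
clock: 23.88
position: [587.9, 194.3, 15.4]
ee_rot: [-0.217, 0.976, -0.0, 0.001]
contact_force: [6.3, -1.4, -5.8]
gripper_width: 42.6
```

```bash
python3 - <<'E'
from chk import *
np.set_printoptions(precision=2,suppress=True)
plan(0,119.5,14,0)
s=read_state();print(s["wrist_torque"]);im=get_image("wrist");cv2.imwrite("pics/wrist17.png",im["frame"][:,:,::-1])
im=get_image("scene");print(fitjar(im,-2));cv2.imwrite("pics/scene17.png",cv2.resize(im["frame"][180:320,330:515,::-1],None,fx=4.2,fy=4.2,interpolation=cv2.INTER_CUBIC))
E
```

```text
clock 23.88 pos [587.9 194.3  15.4] clamp [  1.  120.7] psi-rel -61.14 F [ 6.3 -1.4 -5.8] w 42.6
t [ 0.01 -0.    0.01] spin -1.359
[-0.47 -1.55  0.66]
(np.float64(-2.8708495588862237), np.float64(-1.015434161022327), np.float64(44.36560293919657), np.int64(1582), np.float64(1.4708254733102584))
```

View pics/wrist17.png

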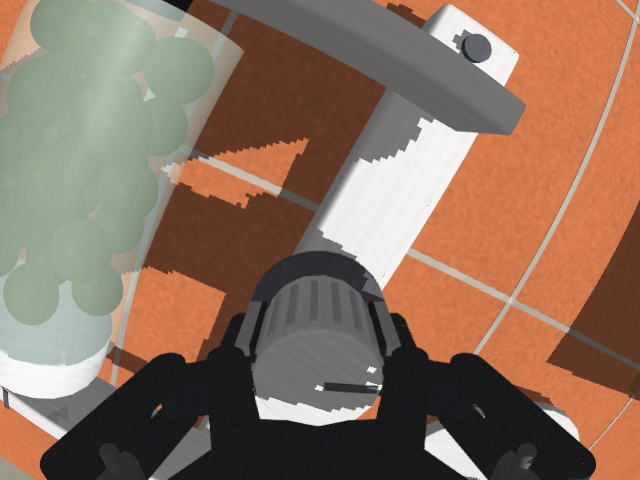

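View pics/scene17.png

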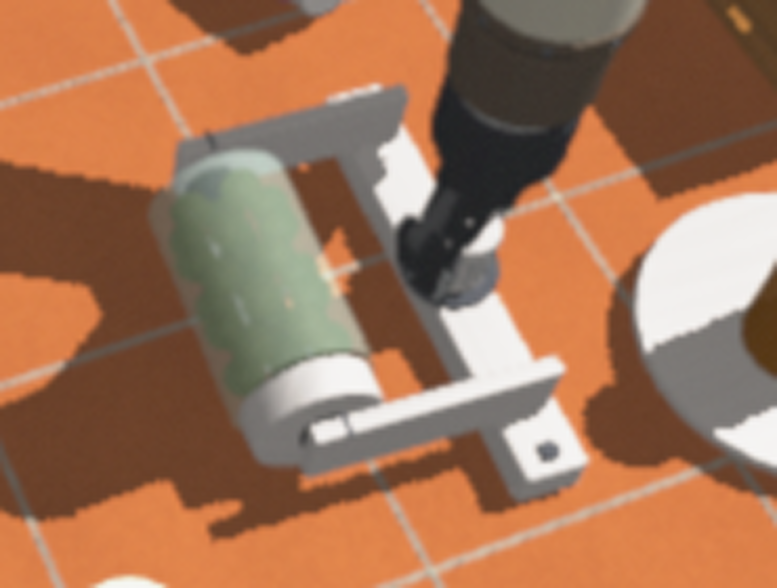

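>>> play_rows([
  {"tx": 0,"ty": 0,"tz": 0,"spin": 0.04,"gripper": 1},
  {"tx": 0,"ty": 0,"tz": 0,"spin": 0.08,"gripper": 1},
  {"tx": 0,"ty": 0,"tz": 0,"spin": 0.12,"gripper": 1},
  {"tx": 0,"ty": 0,"tz": 0,"spin": 0.15,"gripper": 1},
  {"tx": 0,"ty": 0,"tz": 0,"spin": 0.17,"gripper": 1},
])

```text
clock: 24.6
position: [587.2, 194.1, 15.5]
ee_rot: [-0.15, 0.989, -0.0, -0.0]
contact_force: [4.9, -2.1, -6.1]
gripper_width: 43.0
```

```bash
python3 - <<'E'
from chk import *
np.set_printoptions(precision=2,suppress=True)
plan(0,119.5,14,0)
s=read_state();print(s["wrist_torque"]);im=get_image("wrist");cv2.imwrite("pics/wrist18.png",im["frame"][:,:,::-1])
E
```

```text
clock 24.60 pos [587.2 194.1  15.5] clamp [  0.3 120.4] psi-rel -69.00 F [ 4.9 -2.1 -6.1] w 43.0
t [ 0.   -0.    0.01] spin -1.533
[-0.7  -1.45  0.77]
```

View pics/wrist18.png

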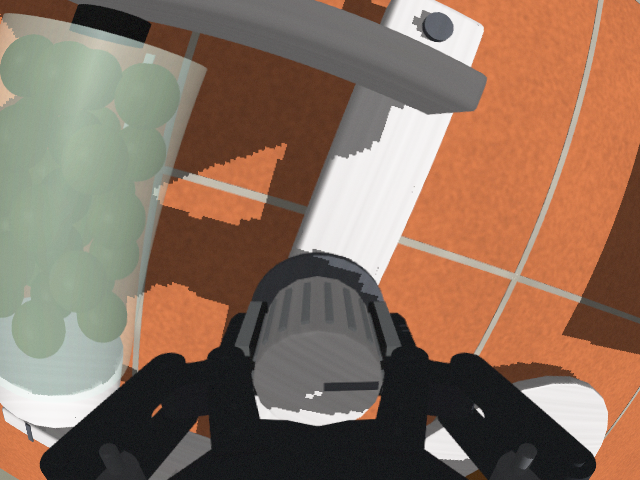

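>>> play_rows([
  {"tx": 0,"ty": 0,"tz": 0,"spin": 0.03,"gripper": 1},
  {"tx": 0,"ty": 0,"tz": 0,"spin": 0.06,"gripper": 1},
  {"tx": 0,"ty": 0,"tz": 0,"spin": 0.09,"gripper": 1},
  {"tx": 0,"ty": 0,"tz": 0,"spin": 0.11,"gripper": 1},
])

```text
clock: 25.15
position: [587.1, 194.1, 15.6]
ee_rot: [-0.106, 0.994, 0.0, -0.0]
contact_force: [4.8, -2.9, -5.3]
gripper_width: 43.0
```

```bash
python3 - <<'E'
from chk import *
np.set_printoptions(precision=2,suppress=True)
plan(0,119.5,14,0)
s=read_state();print(s["wrist_torque"]);im=get_image("wrist");cv2.imwrite("pics/wrist19.png",cv2.resize(im["frame"][230:440,220:420,::-1],None,fx=2.5,fy=2.5))
im=get_image("scene");print(fitjar(im,-2));cv2.imwrite("pics/scene19.png",cv2.resize(im["frame"][180:320,330:515,::-1],None,fx=4.2,fy=4.2,interpolation=cv2.INTER_CUBIC))
E
```

```text
clock 25.15 pos [587.1 194.1  15.6] clamp [  0.2 120.4] psi-rel -74.03 F [ 4.8 -2.9 -5.3] w 43.0
t [ 0.   -0.    0.01] spin -1.645
[-0.87 -1.34  0.69]
(np.float64(-2.8914505588867523), np.float64(-0.92834266729774), np.float64(44.33620012019649), np.int64(1573), np.float64(1.5064077213819804))
```

View pics/wrist19.png

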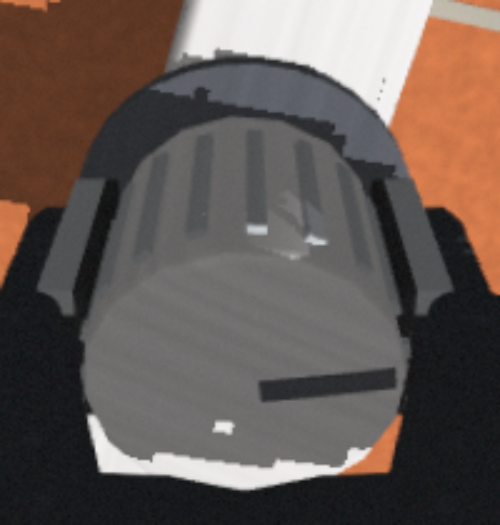

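View pics/scene19.png

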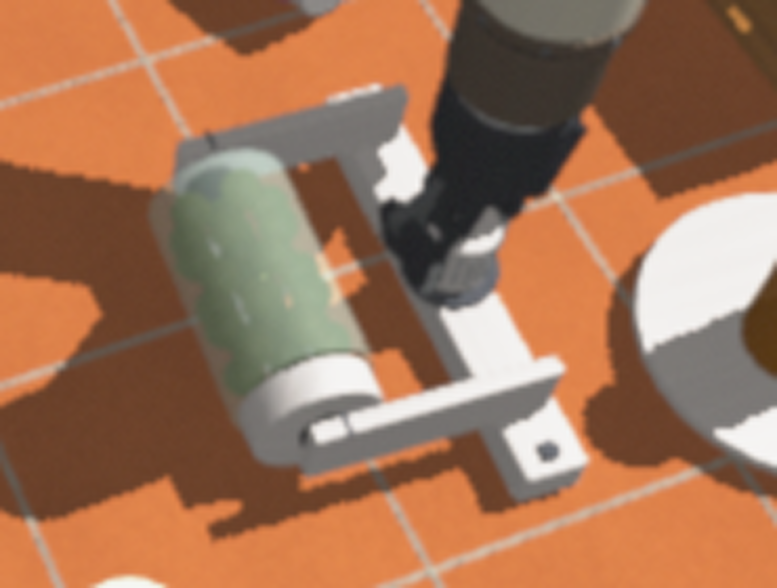

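The mark has turned about 6° against the fingers, so the grip slips near 0.7 N m. I need to know if that is at the stop or short of it, so I'll measure jaw travel and mark angle.

```bash
cat > jaw.py <<'E'
from chk import *
def jaws(im,lab):
    P=cloud(im);c=toclamp(P);z=P[...,2];o=[]
    for sgn in(1,-1):
        m=(z>72)&(z<84)&(c[...,1]>5)&(c[...,1]<85)&(c[...,0]*sgn>88)&(c[...,0]*sgn<132)&(im["depth"]>0)
        o.append((np.median(c[m][:,0]),*np.percentile(c[m][:,0],[10,90]),m.sum()))
    print(lab,np.round(o,1).tolist(),"half %.2f"%((o[0][0]-o[1][0])/2))
E
python3 - <<'E'
from jaw import *
jaws(dict(np.load("scene0.npz")),"scene0");jaws(dict(np.load("top0.npz")),"top0")
jaws(get_image("scene"),"scene now");jaws(get_image("top"),"top now")
W=dict(np.load("wrist15.npz"))
W=get_image("wrist");
E
```

```text
scene0 [[123.4, 118.1, 128.0, 187.0], [-117.6, -124.1, -113.5, 145.0]] half 120.47
top0 [[119.2, 114.0, 123.6, 117.0], [-122.1, -127.1, -116.7, 123.0]] half 120.64
scene now [[104.8, 99.2, 108.8, 183.0], [-98.1, -104.6, -94.5, 148.0]] half 101.45
top now [[100.1, 95.4, 105.6, 119.0], [-103.6, -108.6, -98.8, 118.0]] half 101.82
```

Both cameras show 18.9 mm of travel, which is 1.08 rad turned. With a start near 0.14 (plate geometry) that gives about 1.2, the stop. To confirm, I'll release, lift, and read the mark angle from above.

>>> play_rows([
  {"tx": 0,"ty": 0,"tz": 0,"spin": 0.11,"gripper": 0.2},
  {"tx": 0,"ty": 0,"tz": 0,"spin": 0.11,"gripper": -0.3},
  {"tx": 0,"ty": 0,"tz": 0,"spin": 0.11,"gripper": -0.4},
  {"tx": 0,"ty": 0,"tz": 0,"spin": 0.11,"gripper": -0.4},
  {"tx": 0,"ty": 0,"tz": 0,"spin": 0.11,"gripper": -0.4},
])

```text
clock: 26.02
position: [587.1, 194.6, 16.3]
ee_rot: [-0.065, 0.998, 0.0, 0.0]
contact_force: [1.2, 0.1, 0.0]
gripper_width: 59.8
```

```bash
python3 - <<'E'
from jaw import *
plan(0,119.5,70,0)
jaws(get_image("scene"),"scene now");jaws(get_image("top"),"top now")
im=get_image("wrist");np.savez("wrist20.npz",**im);cv2.imwrite("pics/wrist20.png",im["frame"][:,:,::-1])
W=dict(np.load("wrist15.npz"))
cv2.imwrite("pics/w15c.png",cv2.resize(W["frame"][340:440,230:410,::-1],None,fx=4,fy=4,interpolation=cv2.INTER_CUBIC))
cv2.imwrite("pics/w20c.png",cv2.resize(im["frame"][340:440,230:410,::-1],None,fx=4,fy=4,interpolation=cv2.INTER_CUBIC))
E
```

```text
clock 26.02 pos [587.1 194.6  16.3] clamp [  0.2 120.8] psi-rel -78.79 F [1.2 0.1 0. ] w 59.8
t [ 0.002 -0.005 -0.215] spin -1.751
scene now [[104.6, 99.0, 109.0, 185.0], [-98.3, -104.9, -94.9, 149.0]] half 101.47
top now [[99.9, 95.0, 105.4, 120.0], [-103.2, -108.2, -98.5, 117.0]] half 101.57
```

View pics/w15c.png

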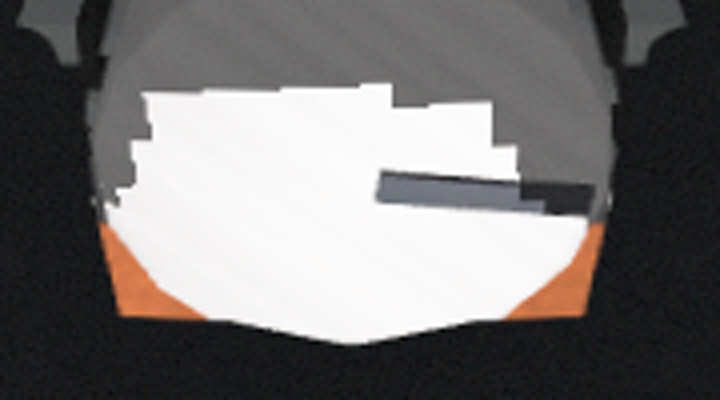

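View pics/w20c.png

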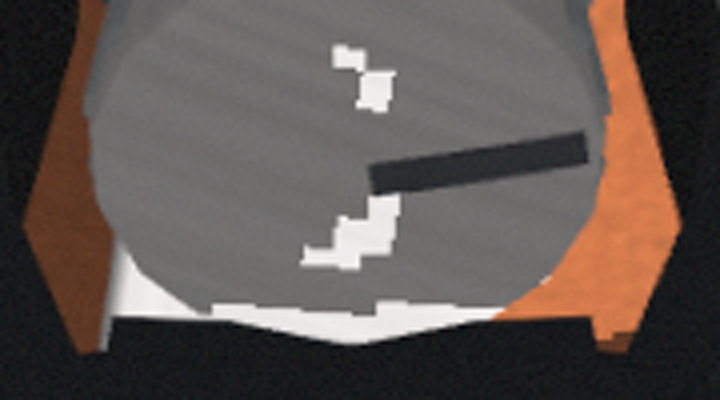

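```bash
python3 - <<'E'
from h import *
def fish(W,u,v,z):
    K=W["mtx"];a=(u-K[0,2])/K[0,0];b=(v-K[1,2])/K[1,1];r=np.hypot(a,b)
    d=np.array([a/r*np.sin(r),-b/r*np.sin(r),-np.cos(r)]);T=W["world_to_cam"];R=T[:3,:3];o=-R.T@T[:3,3];d=R.T@d
    return o+d*(z-o[2])/d[2]
for n,e in(("wrist15",[(378,187),(595,200)]),("wrist20",[(370,180),(587,146)])):
    W=dict(np.load(n+".npz"));p=[toclamp(fish(W,229.6+x/4,339.6+y/4,79)) for x,y in e];d=p[1]-p[0]
    print(n,np.round(p,1).tolist(),"len %.1f"%np.linalg.norm(d),"cw from -x rad %.3f"%np.arctan2(d[1],-d[0]))
E
```

```text
wrist15 [[-1.8, 121.2], [-20.0, 123.2]] len 18.4 cw from -x rad 0.108
wrist20 [[0.2, 122.1], [-6.4, 139.1]] len 18.2 cw from -x rad 1.197
```

The mark went from 0.108 to 1.197 rad clockwise from -x. That agrees with the jaw travel (1.08 rad) and with the 1.2 stop, so the slip happened at the stop. Lift clear and check the result.

>>> play_rows([
  {"tx": 0,"ty": 0,"tz": -0.05,"spin": 0,"gripper": -0.4},
  {"tx": 0,"ty": 0,"tz": -0.15,"spin": 0,"gripper": -0.4},
  {"tx": 0,"ty": 0,"tz": -0.3,"spin": -0.1,"gripper": -0.4},
  {"tx": 0,"ty": 0,"tz": -0.5,"spin": -0.2,"gripper": -0.4},
  {"tx": 0,"ty": 0,"tz": -0.65,"spin": -0.35,"gripper": -0.4},
  {"tx": 0,"ty": 0,"tz": -0.7,"spin": -0.5,"gripper": -0.4},
  {"tx": 0,"ty": 0,"tz": -0.7,"spin": -0.65,"gripper": -0.4},
  {"tx": 0,"ty": 0,"tz": -0.7,"spin": -0.8,"gripper": -0.4},
  {"tx": 0,"ty": 0,"tz": -0.7,"spin": -0.95,"gripper": -0.4},
  {"tx": 0,"ty": 0,"tz": -0.7,"spin": -1,"gripper": -0.4},
  {"tx": 0,"ty": 0,"tz": -0.7,"spin": -1,"gripper": -0.4},
])

```text
clock: 27.55
position: [587.1, 194.4, 191.9]
ee_rot: [-0.442, 0.897, 0.0, 0.001]
contact_force: [-0.2, -0.1, -0.2]
gripper_width: 60.1
```

```bash
python3 - <<'E'
from jaw import *
plan(0,119.5,70,0);chk(-2,21);ends(2)
jaws(get_image("scene"),"scene");jaws(get_image("top"),"top")
im=get_image("wrist");cv2.imwrite("pics/wrist21.png",im["frame"][:,:,::-1])
im=get_image("scene");cv2.imwrite("pics/sceneF.png",im["frame"][:,:,::-1])
E
```

```text
clock 27.55 pos [587.1 194.4 191.9] clamp [  0.2 120.7] psi-rel -33.79 F [-0.2 -0.1 -0.2] w 60.1
t [ 0.005 -0.002  0.488] spin -0.751
top [-1.170e+00 -1.140e+00  4.484e+01  1.325e+03  2.440e+00]
scene [-2.860e+00 -1.140e+00  4.440e+01  1.578e+03  1.440e+00]
top x ends [-98.2 -85.7 -84.9  96.9  97.9  98.9]
scene x ends [-98.8 -97.6 -96.7  88.   97.9  98.6]
scene [[104.4, 98.9, 108.8, 181.0], [-98.8, -104.8, -94.6, 144.0]] half 101.60
top [[100.1, 95.3, 105.0, 119.0], [-103.1, -108.0, -98.6, 120.0]] half 101.61
```

View pics/wrist21.png

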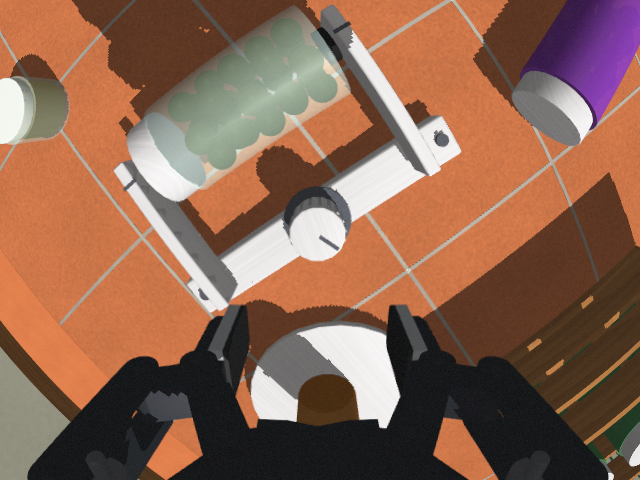

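View pics/sceneF.png

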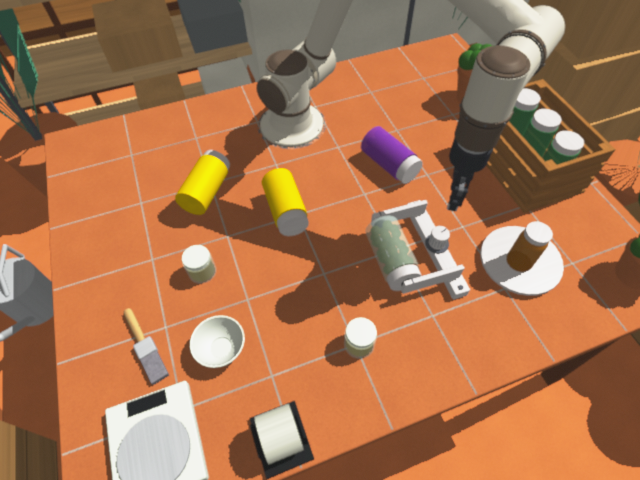

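View pics/scene21.png

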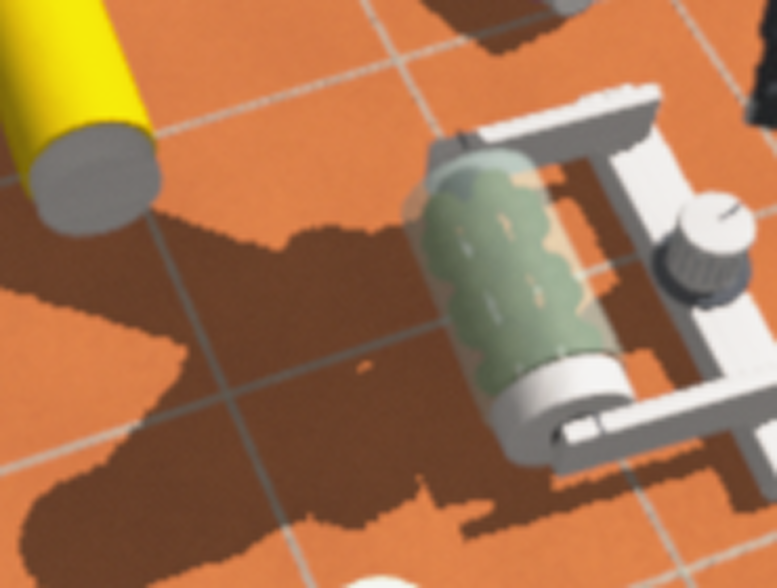

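The picture shows the jar (scene 393,250) held between both pads on the line, the mark turned to the stop, the neighbours in place and the arm clear. I'll hand it in.

```bash
python3 -c "
from bench import *
print(job_done())"
```

```text
the job is handed in; nothing more can be done
None
```

I rolled the olive jar between the open jaws with both open fingers at about 27 mm/s. I eased it to rest, backed off, gripped the sleeve and turned it clockwise to its stop. Then I let go and lifted clear, and handed the job in after about 28 s.

**Last checks**
- **Jar:** its axis lies about 1.5 mm short of the line's centre (top camera about 0.7 mm, scene camera about 2.4 mm). It lies about 1.2° off parallel; that tilt was there from the start and did not steer out.
- **Sleeve:** its mark went from 0.11 to 1.20 rad, taking the mark as pointing along -x when fully open. Both jaws moved 18.9 mm inwards, which agrees with that. The grip slipped at about 0.7 N m on the sleeve, and the measurements put that at the stop.
- **Surroundings:** in the last scene picture the other objects look unmoved, and the robot touches nothing.

**What disagreed**
- **Fingertip position:** the open fingertips stood about 38 mm behind the reported TCP, not 14 mm ahead of it as stated.
- **First push:** because of that, it rode up on the jar's flank with about 25 N and rolled it about 7 mm. I backed off, corrected the height from the cameras and repeated the push; it then rolled cleanly.

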